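Check and make up a colour-coded water-test case

TASK

Open the grey water-test case and check it against its colour layout: only yellow-capped bottles and yellow slides belong in the yellow foam block, only blue ones in the blue. Whatever is packed in the wrong colour is suspect: take it out to the red quarantine tray, bottles standing upright in the wide bay, slides drawn up out of their slots and stood the same way up in the narrow bay, and put each of the two new bottles from the carton on the bench into the free pocket of its own colour. Leave correctly packed pieces where they are and the flask and beaker undisturbed, then shut the lid fully.

Things in the scene. Friction and masses are not known exactly. Their poses are not given: they have to be found in the camera images.
- lid (a joint): hinged lid of the grey water-test case (230 by 190 mm, 95 mm high shut: base 50 mm, hollow lid 45 mm, walls 4 to 5 mm). Rad: 0 shut, 2.0 fully open. It hinges on the 230 mm side at the robot's left. Stiff hinge: the lid stays at any angle it is left at, takes about 3 to 6 N at the bar to move, and must be pushed right down to shut
- lid_bar (a point): middle of the black round carrying bar on top of the lid near the edge away from the hinge: 10 mm thick, 120 mm long, parallel to the hinge, clear 37 mm beneath, its axis 12 mm in from the lid's edge; centre 137 mm above the bench when shut. Its x axis runs along the bar; z points away from the lid's outer face (up when shut)
- lid_hinge (a point): middle of the hinge line, 50 mm above the bench, at mid-length of the case; turns with the lid. x axis along the hinge. In this frame the bar's centre lies at y = -178 mm, z = 87 mm. The opening lid swings up and over towards the robot's left (+y)
- case: base of the grey case, fixed: 230 mm (x) by 190 mm (y), rim 50 mm above the bench, holding a yellow and a blue foam block side by side along x; which is nearer the robot varies. The hinge is on its +y side. Origin: centre of its underside
- yellow_block: yellow foam block filling half the case, fixed, 108 mm (x) by 178 mm (y), top 45 mm above the bench. Origin: its centre at bench level; axes as the case's. Three bottle pockets 34 mm square at x = -25 mm, y = -55, 0, 55 mm; two slots at x = 28 mm, y = -40, 40 mm, 11 mm wide (x) and 65 mm long (y). Their floors are 8 mm above the bench. Only yellow pieces belong in it
- blue_block: blue foam block filling half the case, fixed, 108 mm (x) by 178 mm (y), top 45 mm above the bench. Origin: its centre at bench level; axes as the case's. Three bottle pockets 34 mm square at x = -25 mm, y = -55, 0, 55 mm; two slots at x = 28 mm, y = -40, 40 mm, 11 mm wide (x) and 65 mm long (y). Their floors are 8 mm above the bench. Only blue pieces belong in it
- yellow_bottle_1: amber reagent bottle with a yellow cap, packed in one of the case's pockets, may be absent: body 30 mm across, 75 mm tall over all, cap 24 mm across and 22 mm high at the top, about 50 g. Origin: centre of its underside; z axis up through the cap
- yellow_bottle_2: amber reagent bottle with a yellow cap, packed in one of the case's pockets, may be absent: body 30 mm across, 75 mm tall over all, cap 24 mm across and 22 mm high at the top, about 50 g. Origin: centre of its underside; z axis up through the cap
- yellow_bottle_3: amber reagent bottle with a yellow cap, packed in one of the case's pockets, may be absent: body 30 mm across, 75 mm tall over all, cap 24 mm across and 22 mm high at the top, about 50 g. Origin: centre of its underside; z axis up through the cap
- new_yellow_bottle: fresh bottle with a yellow cap, same make and size as the others (30 mm body, 24 mm cap, 75 mm tall), standing in one of the two cells of the carton at the start, its foot 4 mm above the bench. Origin: centre of its underside; z axis up through the cap
- blue_bottle_1: amber reagent bottle with a blue cap, packed in one of the case's pockets, may be absent: body 30 mm across, 75 mm tall over all, cap 24 mm across and 22 mm high at the top, about 50 g. Origin: centre of its underside; z axis up through the cap
- blue_bottle_2: amber reagent bottle with a blue cap, packed in one of the case's pockets, may be absent: body 30 mm across, 75 mm tall over all, cap 24 mm across and 22 mm high at the top, about 50 g. Origin: centre of its underside; z axis up through the cap
- blue_bottle_3: amber reagent bottle with a blue cap, packed in one of the case's pockets, may be absent: body 30 mm across, 75 mm tall over all, cap 24 mm across and 22 mm high at the top, about 50 g. Origin: centre of its underside; z axis up through the cap
- new_blue_bottle: fresh bottle with a blue cap, same make and size as the others (30 mm body, 24 mm cap, 75 mm tall), standing in one of the two cells of the carton at the start, its foot 4 mm above the bench. Origin: centre of its underside; z axis up through the cap
- yellow_slide_1: yellow colour-comparator slide, a flat yellow plastic bar with graded colour windows, standing on edge in a slot of the case (may be absent): 8 mm thick (x), 60 mm long (y), 75 mm tall (z), 40 g; its top 38 mm stand clear of the foam. Origin: centre of its lower edge face; z axis up
- blue_slide_1: blue colour-comparator slide, a flat blue plastic bar with graded colour windows, standing on edge in a slot of the case (may be absent): 8 mm thick (x), 60 mm long (y), 75 mm tall (z), 40 g; its top 38 mm stand clear of the foam. Origin: centre of its lower edge face; z axis up
- yellow_slide_2: yellow colour-comparator slide, a flat yellow plastic bar with graded colour windows, standing on edge in a slot of the case (may be absent): 8 mm thick (x), 60 mm long (y), 75 mm tall (z), 40 g; its top 38 mm stand clear of the foam. Origin: centre of its lower edge face; z axis up
- blue_slide_2: blue colour-comparator slide, a flat blue plastic bar with graded colour windows, standing on edge in a slot of the case (may be absent): 8 mm thick (x), 60 mm long (y), 75 mm tall (z), 40 g; its top 38 mm stand clear of the foam. Origin: centre of its lower edge face; z axis up
- tray: red quarantine tray on the bench, open on top, fixed: 124 mm (x) by 160 mm (y), walls 4 mm thick and 40 mm high, floor 4 mm thick. A partition along y, at x = -34 mm, divides it: wide bay for bottles from x = -32 to 58 mm, narrow bay for slides from x = -58 to -36 mm, both 152 mm long in y. Origin: centre of its underside
- carton: small open cardboard carton, loose on the bench between case and tray, 200 g, holding the two new bottles: 96 mm (x) by 40 mm (y), 32 mm high, floor 4 mm; two 34 mm square cells centred at x = -28 and 28 mm. It may stay where it is. Origin: centre of its underside
- flask: stoppered conical glass flask, 72 mm across, 122 mm tall, on the bench beyond the work; not part of the job. Origin: centre of its underside
- beaker: empty glass beaker, 68 mm across, 85 mm tall, on the bench near the robot's left; not part of the job. Origin: centre of its underside
There are look-alikes about, which are no part of the job. Leave any purple or turquoise look-alike of the new_blue_bottle alone.

How it is judged:
On the way, in this order (a step that is already met when the one before it is completed fails the run):
1. the lid is opened about upright or further (more than 1.4 rad) (value of joint lid above 1.4 rad), for 0.2 s.
2. every wrongly packed piece is in its bay of the tray and both new bottles are in pockets of their own colour (x of yellow_bottle_2 in the frame of tray between -0.033 and 0.06 m and y of yellow_bottle_2 in the frame of tray between -0.075 and 0.075 m and z of yellow_bottle_2 in the frame of tray between -0.005 and 0.016 m and angle between each of yellow_bottle_2, blue_bottle_2, new_yellow_bottle, new_blue_bottle's own z axis and vertical below 0.2 rad and x of blue_bottle_2 in the frame of tray between -0.033 and 0.06 m and y of blue_bottle_2 in the frame of tray between -0.075 and 0.075 m and z of blue_bottle_2 in the frame of tray between -0.005 and 0.016 m and x of blue_slide_1 in the frame of tray between -0.06 and -0.035 m and y of blue_slide_1 in the frame of tray between -0.075 and 0.075 m and z of blue_slide_1 in the frame of tray between -0.005 and 0.016 m and angle between each of blue_slide_1, yellow_slide_2's own z axis and vertical below 0.6 rad and x of yellow_slide_2 in the frame of tray between -0.06 and -0.035 m and y of yellow_slide_2 in the frame of tray between -0.075 and 0.075 m and z of yellow_slide_2 in the frame of tray between -0.005 and 0.016 m and x of new_yellow_bottle in the frame of yellow_block between -0.037 and -0.013 m and y of new_yellow_bottle in the frame of yellow_block between -0.08 and 0.08 m and z of new_yellow_bottle in the frame of yellow_block between -0.01 and 0.014 m and x of new_blue_bottle in the frame of blue_block between -0.037 and -0.013 m and y of new_blue_bottle in the frame of blue_block between -0.08 and 0.08 m and z of new_blue_bottle in the frame of blue_block between -0.01 and 0.014 m), for 0.2 s.
At the end, for the whole second after the job is handed in: lid shut (under 0.06 rad); wrong bottles upright (within 0.2 rad) in the wide bay, wrong slides on edge (leaning under 0.6 rad) in the narrow bay, on the tray floor; new bottles down in pockets of their colour; correct pieces still down in their block; all at rest (all of step 2 and value of joint lid below 0.06 rad and x of yellow_bottle_1 in the frame of yellow_block between -0.037 and -0.013 m and y of yellow_bottle_1 in the frame of yellow_block between -0.08 and 0.08 m and z of yellow_bottle_1 in the frame of yellow_block between -0.01 and 0.014 m and angle between each of yellow_bottle_1, yellow_bottle_3, blue_bottle_1, blue_bottle_3, yellow_slide_1, blue_slide_2's own z axis and vertical below 0.2 rad and x of yellow_bottle_3 in the frame of yellow_block between -0.037 and -0.013 m and y of yellow_bottle_3 in the frame of yellow_block between -0.08 and 0.08 m and z of yellow_bottle_3 in the frame of yellow_block between -0.01 and 0.014 m and x of blue_bottle_1 in the frame of blue_block between -0.037 and -0.013 m and y of blue_bottle_1 in the frame of blue_block between -0.08 and 0.08 m and z of blue_bottle_1 in the frame of blue_block between -0.01 and 0.014 m and x of blue_bottle_3 in the frame of blue_block between -0.037 and -0.013 m and y of blue_bottle_3 in the frame of blue_block between -0.08 and 0.08 m and z of blue_bottle_3 in the frame of blue_block between -0.01 and 0.014 m and x of yellow_slide_1 in the frame of yellow_block between 0.02 and 0.036 m and y of yellow_slide_1 in the frame of yellow_block between -0.08 and 0.08 m and z of yellow_slide_1 in the frame of yellow_block between -0.01 and 0.014 m and x of blue_slide_2 in the frame of blue_block between 0.02 and 0.036 m and y of blue_slide_2 in the frame of blue_block between -0.08 and 0.08 m and z of blue_slide_2 in the frame of blue_block between -0.01 and 0.014 m and linear speed of each of yellow_bottle_2, blue_bottle_2, blue_slide_1, yellow_slide_2, yellow_bottle_1, yellow_bottle_3, blue_bottle_1, blue_bottle_3, yellow_slide_1, blue_slide_2, new_yellow_bottle, new_blue_bottle below 0.03 m/s); the robot touches nothing.
It fails at once if a correctly packed bottle or slide is lifted out of its place (more than 37 mm up) (z of any of yellow_bottle_1, yellow_bottle_3, yellow_slide_1 in the frame of yellow_block above 0.045 m or z of any of blue_bottle_1, blue_bottle_3, blue_slide_2 in the frame of blue_block above 0.045 m).
It fails at once if the flask or the beaker is moved more than 30 mm (distance of any of flask, beaker from where it was at the start of the episode above 0.03 m).
Of yellow_bottle_2, blue_bottle_2 only 1 to 2 are there at a start; the rules pass over those that are not, and their reading is None.
Of blue_slide_1, yellow_slide_2 only 1 to 2 are there at a start; the rules pass over those that are not, and their reading is None.
At some moment in a run one of carton may be knocked a few centimetres aside while the robot is not near it.
It also fails if it takes over 210 s, if anything falls off the work surface, if the arm or the gripper's body presses on something with over 40 N, if the wrist force passes 120 N, or if a joint passes its speed limit or range.

ROBOT

A 6-joint arm with a two-finger parallel gripper is mounted at the origin on the work surface. World frame = base frame: x ahead of the robot, y to its left, z up, the work surface at z = 0. Lengths are in m, angles in rad, forces in N, time in s.
With the tool pointing down it reaches from about 0.275 to 0.975 m from the base axis. Payload 8.4 kg.
Tool frame: the origin (TCP) lies midway between the tips of the shut fingers; the grasp point (between the pads) lies 19 mm behind it; z points along the fingers, y is the direction in which the jaws open and shut (so a half turn about z gives the same grasp; the last joint's range is limited). The gripper opens to 92 mm and grips with 3 to 60 N. Pads are 20 mm wide; open, the fingers measure 128 mm over their backs; the gripper's body (75 mm by 189 mm) begins 69 mm behind the grasp point.
Start: joints at [1.124, 0.353, 1.633, -0, 1.155, -0.002], TCP at [0.269, 0.564, 0.193] pointing down, gripper open.
Joint ranges: [-2.63, 2.63], [-0.92, 2.1], [0.06, 2.66], [-1.3, 4.44], [0, 2.69], [-3.02, 3.02]. Speed limits (rad/s): [2.22, 2.22, 2.79, 3.14, 3.14, 3.14].

INTERFACE

Orientations are given as a unit quaternion [x, y, z, w].
In Python, from bench import * gives the robot as it stands.
- The arm moves only by the shell command python3 -m jog 'ROWS' [FORCE]. ROWS is text: rows parted by semicolons, each of 7 numbers parted by spaces: the turn, a rotation vector about the tool's x, y, z normalised to -1 to 1, where 1 is 360 degrees, then the shift along the tool's x, y, z normalised to -1 to 1, where 1 is 0.3 m, then the closure, from 0 (fully open) to 1 (shut). A call has 1 to 5 rows; each row is the pose to reach, as a shift and turn from the pose commanded when the call began, along the tool's axes at that moment, turning the shorter way round; what a row does not reach only later rows make up. A row lasts 1/8 s, in which the tool goes at most 62.5 mm and 10.7 degrees, less where a joint would pass 70% of its speed; a pose out of reach is approached as far as the arm can. A call with a number of a shift or a turn outside -1 to 1 is refused whole. A call with a gripper value outside its range is refused whole. The fingers move at their own pace and stop on an object; FORCE is the grip in N (left out, the last holds). Time passes only in rows, so rows that repeat a pose let the fingers close. It gives the time, the measured TCP pose, the force and the opening at its end, in the units of the state.
- state(): the state, without advancing time (a new reading comes with each control period).
- get_image(name): name is "scene" or "top" or "wrist"; returns a dict with "pixels" (400x640x3 uint8, red, green, blue), "vertical_fov" (degrees; the focal length in pixels is half the picture's height over the tangent of half this angle, whatever the lens; pixels are square), "cx", "cy" (the principal point, pixels), "position" and "attitude" of the camera in the world. Camera axes: x right, y down, z forward; pixel columns grow to the right and rows downward; lengths in m; the calibration is good to about 2 mm. A picture is of the moment at which its call begins. There is no depth.
- sign_off(): hands the job in, once; it reports no verdict.
Trained networks look in a picture, given as the dict that the camera call returned (one of the last four; its "shot" number tells which), for a name from the list of things; names that differ only in an ending like _2 or _b are one class to them, and where a whole thing is asked for, a point or a joint stands for the part that bears it (a point fixed in the world has none). Each returns a list of dicts, best first, with "score" (0 to 1); they miss things now and then, are a little off and sometimes report something else, mostly with a low value. They report only what shows in the picture. A call takes as long as a camera call. They do not tell look-alikes from the thing itself.
- search_frame(label, picture): "extent" ([centre column, centre row, width, height] in pixels, round what is visible of it).
- outline_of(label, picture): "region" (400x640 bool, what is visible of it) and "extent" ([centre column, centre row, width, height] in pixels, round what is visible of it).
- pinpoint(label, picture): "point" ([column, row] in pixels: a listed point, or the origin of a listed thing).
The state is a dict: "t": time; "qpos": joint angles; "qvel": joint speeds; "tau": joint torques, N m; "tcp_pos": TCP position; "ee_rot": TCP orientation; "contact_force": force on the tool from outside, world axes, zero at the start; "moment": the same for the moment, N m; "opening": finger opening in m.
Only numpy, scipy, OpenCV 4.12 (cv2) and the standard library are available. Lean on these libraries where they do the work, as an engineer would, in place of code of your own. Each camera call takes 0.05 s, during which the arm holds its last target. There are 200 camera calls.

## Working session

There is one attempt and no reset: what is moved stays moved. The work goes in short steps, Python scripts to look and compute and a shell command to move; the robot and the scene stay as the last step left them, time stands still between calls to the robot, and variables do not carry over. Pictures are saved under pics/ and viewed, about 12 in all and at most 16, crops included, and the job is handed in when it is done.

```bash
ls; mkdir -p pics; python3 - <<'E'
from bench import *
import cv2,numpy as np
s=state();print({k:np.round(v,3) for k,v in s.items()})
for n in ["scene","top"]:
    p=get_image(n);cv2.imwrite(f"pics/{n}0.png",p["pixels"][:,:,::-1]);print(n,p["vertical_fov"],p["cx"],p["cy"],p["position"],p["attitude"])
    for l in ["lid_bar","lid_hinge","case","tray","carton","flask","beaker","new_blue_bottle","new_yellow_bottle"]:
        r=pinpoint(l,p);print(l,[(np.round(d["point"]).tolist(),round(d["score"],2)) for d in r[:4]])
E
```

```text
pics
{'t': np.float64(0.0), 'qpos': array([ 1.124,  0.354,  1.634,  0.   ,  1.155, -0.002]), 'qvel': array([ 0.   ,  0.   ,  0.001, -0.003,  0.001, -0.   ]), 'tau': array([-4.0000e-03, -5.9384e+01, -3.3421e+01,  6.9000e-02,  2.4000e-02,
       -0.0000e+00]), 'tcp_pos': array([0.269, 0.564, 0.193]), 'ee_rot': array([ 0.221,  0.975, -0.001, -0.   ]), 'contact_force': array([-0.182,  0.275,  0.171]), 'moment': array([-0.047, -0.02 ,  0.004]), 'opening': np.float64(0.092)}
scene 49.73511294788756 325.1770685336662 207.64215095796004 [ 1.09918699 -0.72057462  0.73228941] [ 0.83271068  0.28105683 -0.15935968 -0.44967153]
lid_bar [([353.0, 203.0], 0.65)]
lid_hinge [([392.0, 200.0], 0.64)]
case [([368.0, 235.0], 0.75)]
tray [([247.0, 316.0], 0.97)]
carton [([298.0, 267.0], 0.88), ([351.0, 171.0], 0.51)]
flask []
beaker [([347.0, 168.0], 0.76)]
new_blue_bottle [([286.0, 246.0], 0.72), ([285.0, 265.0], 0.57), ([316.0, 252.0], 0.55)]
new_yellow_bottle [([305.0, 267.0], 0.5), ([287.0, 264.0], 0.21)]
top 56.163048810315104 320.64100064126575 200.74137044176342 [0.27229231 0.04754573 1.26582205] [-0.68993646  0.71602991 -0.07461519  0.0756401 ]
lid_bar [([318.0, 184.0], 0.83), ([214.0, 270.0], 0.65), ([366.0, 209.0], 0.16)]
lid_hinge []
case [([293.0, 190.0], 0.77)]
tray [([415.0, 204.0], 0.66)]
carton [([296.0, 191.0], 0.74), ([365.0, 207.0], 0.64)]
flask [([360.0, 147.0], 0.85)]
beaker [([214.0, 269.0], 0.59)]
new_blue_bottle [([365.0, 217.0], 0.52), ([346.0, 235.0], 0.52), ([341.0, 214.0], 0.46)]
new_yellow_bottle [([362.0, 198.0], 0.59)]
```

```bash
python3 - <<'E'
import cv2,numpy as np
a=cv2.imread("pics/scene0.png");b=cv2.imread("pics/top0.png")
a=cv2.resize(a[100:380,200:480],None,fx=1.42,fy=1.42);b=cv2.resize(b[100:300,190:480],None,fx=2.75,fy=2.75)
cv2.imwrite("pics/top0c.png",b);cv2.imwrite("pics/scene0c.png",cv2.resize(cv2.imread("pics/scene0.png")[120:380,160:480],None,fx=2.3,fy=2.3))
E
```

```text
(no output)
```

View pics/top0c.png

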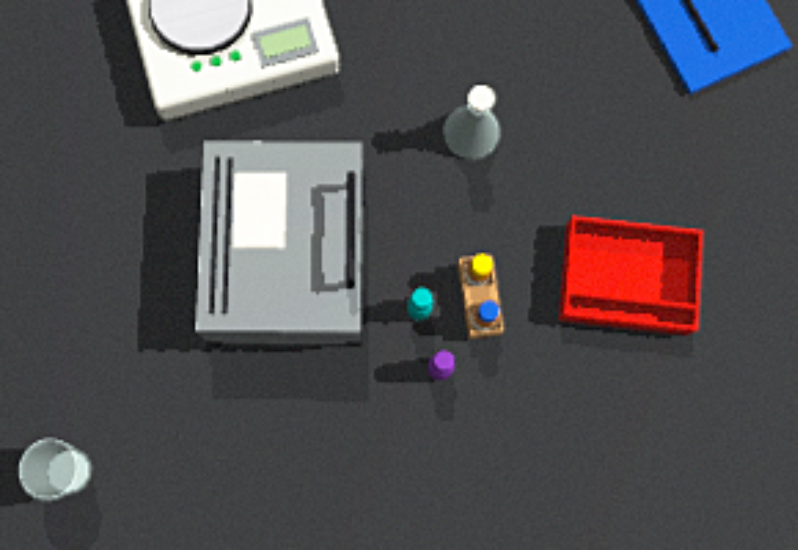

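View pics/scene0c.png

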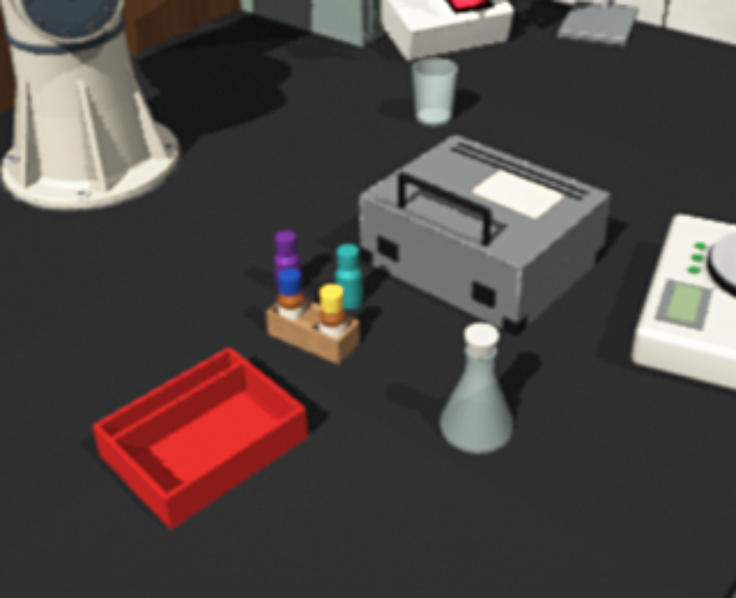

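```bash
cat > h.py <<'E'
from bench import *
import cv2,numpy as np
from scipy.spatial.transform import Rotation as R
def ray(p,uv,z):
    f=200/np.tan(np.radians(p["vertical_fov"]/2))
    uv=np.atleast_2d(uv).astype(float)
    d=np.c_[(uv[:,0]-p["cx"])/f,(uv[:,1]-p["cy"])/f,np.ones(len(uv))]
    d=R.from_quat(p["attitude"]).apply(d);o=np.array(p["position"])
    return o+d*((z-o[2])/d[:,2])[:,None]
def proj(p,X):
    f=200/np.tan(np.radians(p["vertical_fov"]/2))
    c=R.from_quat(p["attitude"]).inv().apply(np.atleast_2d(X)-np.array(p["position"]))
    return c[:,:2]/c[:,2:]*f+[p["cx"],p["cy"]]
def go(pos,yaw=None,quat=None,grasp=False):
    """row turn/shift for TCP (or grasp pt) to pos; yaw=angle of tool y axis (mod pi), tool down"""
    s=state();r0=R.from_quat(s["ee_rot"]);p0=np.array(s["tcp_pos"])
    if quat is not None: r1=R.from_quat(quat)
    elif yaw is None: r1=r0
    else:
        c=[]
        for y in (yaw,yaw+np.pi):
            Y=np.array([np.cos(y),np.sin(y),0]);Z=np.array([0,0,-1.]);X=np.cross(Y,Z)
            c.append(R.from_matrix(np.c_[X,Y,Z]))
        r1=min(c,key=lambda q:(r0.inv()*q).magnitude())
    pos=np.array(pos,float)
    if grasp: pos=pos+r1.apply([0,0,.019])
    t=(r0.inv()*r1).as_rotvec()/(2*np.pi);d=r0.inv().apply(pos-p0)/.3
    n=max(np.linalg.norm(d)*.3/.0625,(r0.inv()*r1).magnitude()/np.radians(10.7))
    print("row",*np.round(np.r_[t,d],4),"n>=%.1f"%n, "to",np.round(pos,3))
def save(p,name,box=None,s=1):
    a=p["pixels"][:,:,::-1]
    if box: a=a[box[1]:box[3],box[0]:box[2]]
    cv2.imwrite(f"pics/{name}.png",cv2.resize(a,None,fx=s,fy=s,interpolation=cv2.INTER_CUBIC))
E
cat > m.py <<'E'
from h import *
p=get_image("top")
def c(l,z): 
    q=ray(p,np.array(l)/2.75+[190,100],z);return np.round(q[:,:2],3).tolist()
print("lid",c([(204,143),(362,143),(198,332),(363,330)],.095))
print("bar",c([(350,172),(350,288)],.139))
print("tray",c([(571,216),(704,229),(697,332),(561,322)],.04))
print("carton",c([(459,257),(494,255),(503,333),(470,337)],.032))
print("new y/b, turq, purple",c([(482,264),(488,310)],.079),c([(421,298),(443,358)],.075))
print("flask",c([(480,98)],.122),"beaker",c([(48,469)],.085))
E
python3 m.py
```

```text
lid [[0.696, 0.224], [0.689, 0.035], [0.468, 0.232], [0.463, 0.043]]
bar [[0.639, 0.051], [0.504, 0.055]]
tray [[0.604, -0.219], [0.582, -0.38], [0.455, -0.358], [0.473, -0.196]]
carton [[0.56, -0.079], [0.56, -0.122], [0.463, -0.127], [0.46, -0.087]]
new y/b, turq, purple [[0.539, -0.101], [0.484, -0.104]] [[0.502, -0.027], [0.43, -0.049]]
flask [[0.73, -0.105]] beaker [[0.319, 0.404]]
```

```bash
python3 -c "
from h import *
go([.574,.052,.26],1.536)"
```

```text
row -0.0 0.0 -0.0653 -1.6526 -1.1036 -0.2223 n>=9.6 to [0.574 0.052 0.26 ]
```

```bash
python3 -m jog '0 0 0 -0.16 -0.11 -0.1 0;0 0 0 -0.33 -0.22 -0.2 0;0 0 0 -0.5 -0.33 -0.22 0;0 0 0 -0.67 -0.44 -0.22 0;0 0 0 -0.83 -0.55 -0.22 0'; python3 -c "
from h import *
go([.574,.052,.26],1.536)"
```

```text
t: 1.68
tcp_pos: [0.4235, 0.3067, 0.2598]
ee_rot: [0.22, 0.975, 0.0, 0.0]
contact_force: [1.2, 0.3, 0.4]
opening: 0.0919
row 0.0001 0.0001 -0.0652 -0.8179 -0.551 -0.0006 n>=4.7 to [0.574 0.052 0.26 ]
```

```bash
python3 -m jog '0 0 -0.0132 -0.16 -0.11 0 0;0 0 -0.026 -0.33 -0.22 0 0;0 0 -0.04 -0.5 -0.33 0 0;0 0 -0.0652 -0.66 -0.44 0 0;0 0 -0.0652 -0.818 -0.551 0 0';python3 -m jog '0 0 0 0 0 0 0;0 0 0 0 0 0 0'; python3 -c "
from h import *
p=get_image('wrist');save(p,'w1')
print(p['position'],R.from_quat(p['attitude']).as_matrix().round(2).tolist())
for d in pinpoint('lid_bar',p)[:3]: print(d['score'],d['point'],ray(p,d['point'],.137))
for d in outline_of('lid_bar',p)[:2]: print(d['extent'])
go([.574,.052,.26],1.536)"
```

```text
t: 2.3
tcp_pos: [0.5738, 0.0517, 0.2595]
ee_rot: [0.017, 1.0, 0.0, 0.0]
contact_force: [0.8, 0.6, -0.2]
opening: 0.0919
t: 2.55
tcp_pos: [0.5726, 0.0537, 0.2591]
ee_rot: [0.018, 1.0, 0.0, -0.0]
contact_force: [0.7, -0.6, -0.1]
opening: 0.0921
[0.49513749 0.05657515 0.4510951 ] [[0.04, 0.96, 0.28], [1.0, -0.04, -0.01], [0.0, 0.28, -0.96]]
0.63 [319.4, 200.1] [[0.57914019 0.05159336 0.137     ]]
[404.8, 180.6, 192.9, 211.0]
row 0.0 -0.0 0.0002 -0.0055 -0.0091 -0.0021 n>=0.1 to [0.574 0.052 0.26 ]
```

View pics/w1.png

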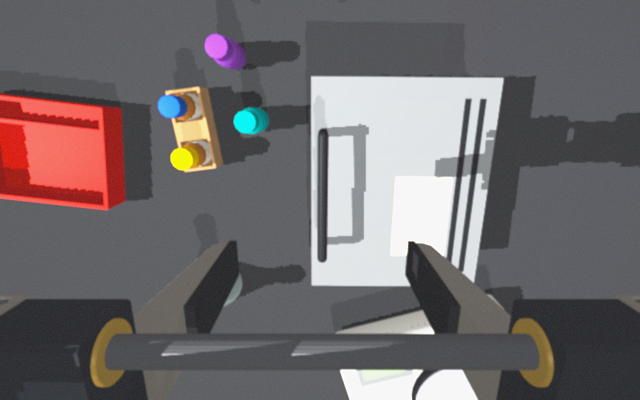

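```bash
python3 -c "
from h import *
p=get_image('wrist')
print('bar',ray(p,[(323,130),(322,262)],.138).round(3))
print('lid',ray(p,[(311,77),(501,78),(312,286),(478,286)],.095).round(3))
print('tray',ray(p,[(124,109),(108,208),(2,96)],.04).round(3))
print('bots',ray(p,[(172,106),(184,158)],.079).round(3))
go([.576,.052,.137],1.536,grasp=True)"
```

```text
bar [[0.513 0.058 0.138]
 [0.644 0.053 0.138]]
lid [[0.465 0.048 0.095]
 [0.472 0.236 0.095]
 [0.694 0.04  0.095]
 [0.701 0.234 0.095]]
tray [[ 0.487 -0.173  0.04 ]
 [ 0.606 -0.216  0.04 ]
 [ 0.468 -0.311  0.04 ]]
bots [[ 0.487 -0.1    0.079]
 [ 0.542 -0.095  0.079]]
row 0.0 -0.0 0.0002 -0.0121 -0.0089 0.4713 n>=2.3 to [0.576 0.052 0.118]
```

```bash
python3 -m jog '0 0 0 -0.019 0.002 0.15 0;0 0 0 -0.019 0.004 0.3 0;0 0 0 -0.019 0.004 0.4 0;0 0 0 -0.019 0.004 0.471 0;0 0 0 -0.019 0.004 0.471 0' 25; python3 -m jog '0 0 0 0 0 0 1;0 0 0 0 0 0 1;0 0 0 0 0 0 1;0 0 0 0 0 0 1;0 0 0 0 0 0 1' 25
python3 -c "
import numpy as np
f=lambda t:np.array([-178*np.cos(t)+87*np.sin(t),-(178*np.sin(t)+87*np.cos(t))])/300
T=[.1,.22,.34,.46,.58]
for a in (0,.58,1.16,1.74):
  for i in T: print(round(a+i,2),(f(a+i)-f(a)).round(3))
"
```

```text
t: 3.38
tcp_pos: [0.5772, 0.0553, 0.1167]
ee_rot: [0.017, 1.0, -0.0, -0.002]
contact_force: [0.2, -0.5, 0.5]
opening: 0.0916
t: 4.0
tcp_pos: [0.5787, 0.0545, 0.1181]
ee_rot: [0.018, 1.0, 0.0, 0.0]
contact_force: [0.5, -0.1, -0.4]
opening: 0.0437
0.1 [ 0.032 -0.058]
0.22 [ 0.078 -0.122]
0.34 [ 0.131 -0.181]
0.46 [ 0.19  -0.233]
0.58 [ 0.256 -0.278]
0.68 [ 0.058 -0.031]
0.8 [ 0.132 -0.06 ]
0.92 [ 0.209 -0.08 ]
1.04 [ 0.287 -0.091]
1.16 [ 0.366 -0.092]
1.26 [0.066 0.006]
1.38 [0.143 0.022]
1.5 [0.218 0.047]
1.62 [0.29  0.081]
1.74 [0.357 0.124]
1.84 [0.052 0.041]
1.96 [0.108 0.097]
2.08 [0.157 0.159]
2.2 [0.198 0.227]
2.32 [0.231 0.299]
```

Fingers are slow (~77 mm/s); finish closing.

```bash
python3 -m jog '0 0 0 0 0 0 1;0 0 0 0 0 0 1;0 0 0 0 0 0 1;0 0 0 0 0 0 1;0 0 0 0 0 0 1' 25;python3 -m jog '0 0 0 0.0 0.032 -0.058 1;0 0 0 0 0.078 -0.122 1;0 0 0 0 0.131 -0.181 1;0 0 0 0 0.19 -0.233 1;0 0 0 0 0.256 -0.278 1' 25
```

```text
t: 4.62
tcp_pos: [0.5787, 0.0541, 0.1179]
ee_rot: [0.017, 1.0, -0.0, -0.0]
contact_force: [0.3, -4.0, 0.6]
opening: 0.0066
t: 5.25
tcp_pos: [0.5815, 0.1327, 0.2024]
ee_rot: [0.018, 1.0, 0.0, 0.0]
contact_force: [0.1, -0.1, -0.4]
opening: 0.0006
```

```bash
python3 -c "
from h import *
p=get_image('scene');save(p,'s1',(200,80,480,320),2.5)
for d in pinpoint('lid_bar',p)[:2]: print(d)
p=get_image('wrist')
for d in pinpoint('lid_bar',p)[:2]: print(d,ray(p,d['point'],.137))"
```

```text
{'point': [353.3, 196.5], 'score': 0.7}
{'point': [221.9, 210.9], 'score': 0.72} [[0.58035966 0.0547445  0.137     ]]
```

View pics/s1.png

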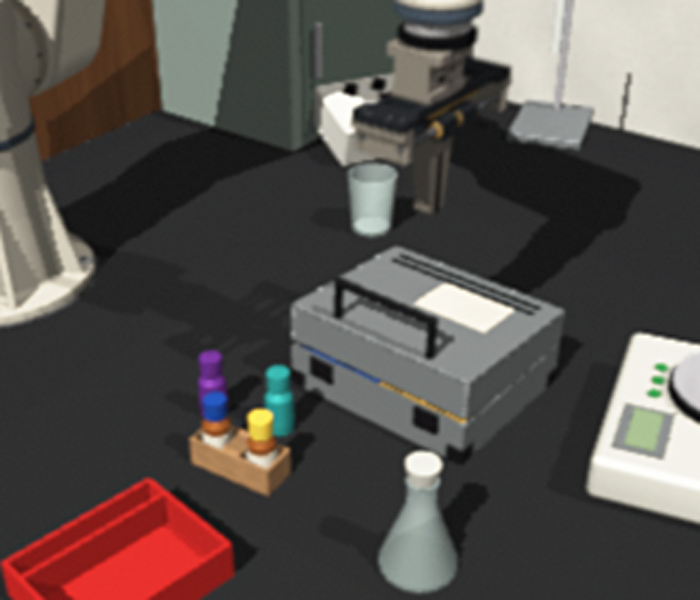

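```bash
python3 -m jog '0 0 0 0 0 0 0.3;0 0 0 0 0 0 0.3;0 0 0 0 0 0 0.3;0 0 0 0 -0.1 0 0.3;0 0 0 0 -0.25 0 0.3' 60;python3 -m jog '0 0 0 0 0 0 0.3;0 0 0 0 0 0 0.3'; python3 -c "
from h import *
p=get_image('scene')
f=lambda t:(-178*np.cos(t)+87*np.sin(t),178*np.sin(t)+87*np.cos(t))
q=pinpoint('lid_bar',p)[0]['point']
for t in (0,.04,.08,.12,.16):
  y,z=f(t); X=[.5845+.036*y/1000,.233+y/1000,.05+z/1000];print(t,np.round(X,3),proj(p,X),q)
go([.579,.058,.145],1.535,grasp=True)"
```

```text
t: 6.08
tcp_pos: [0.5788, 0.0561, 0.2012]
ee_rot: [0.017, 1.0, 0.0, -0.0]
contact_force: [1.1, -0.1, -0.4]
opening: 0.048
t: 6.32
tcp_pos: [0.5788, 0.0564, 0.2014]
ee_rot: [0.018, 1.0, 0.0, 0.0]
contact_force: [0.4, -0.9, -0.2]
opening: 0.0643
0 [0.578 0.055 0.137] [[352.26233005 203.9374144 ]] [354.1, 197.9]
0.04 [0.578 0.059 0.144] [[353.17040932 201.01992661]] [354.1, 197.9]
0.08 [0.578 0.063 0.151] [[354.14474356 198.09952337]] [354.1, 197.9]
0.12 [0.579 0.067 0.158] [[355.18330454 195.1829544 ]] [354.1, 197.9]
0.16 [0.579 0.071 0.164] [[356.28385764 192.27699497]] [354.1, 197.9]
row 0.0 0.0 0.0002 -0.0004 0.0031 0.2513 n>=1.2 to [0.579 0.058 0.126]
```

```bash
python3 -m jog '0 0 0 0 0.022 0.1 0.3;0 0 0 0 0.022 0.2 0.3;0 0 0 0 0.022 0.245 0.3;0 0 0 0 0.022 0.245 0.3;0 0 0 0 0.022 0.245 1' 60;for i in 1 2; do python3 -m jog '0 0 0 0 0 0 1;0 0 0 0 0 0 1;0 0 0 0 0 0 1;0 0 0 0 0 0 1' 60; done
```

```text
t: 7.05
tcp_pos: [0.5798, 0.0632, 0.1289]
ee_rot: [0.017, 1.0, 0.0, 0.001]
contact_force: [0.2, -0.8, 0.8]
opening: 0.0565
t: 7.55
tcp_pos: [0.579, 0.0629, 0.128]
ee_rot: [0.018, 1.0, 0.0, 0.0]
contact_force: [-0.6, 0.6, 0.4]
opening: 0.0168
t: 8.05
tcp_pos: [0.5791, 0.0631, 0.1279]
ee_rot: [0.018, 1.0, 0.0, 0.0]
contact_force: [0.2, -1.5, 0.2]
opening: 0.0001
```

```bash
python3 -c "
from h import *
p=get_image('scene');q=get_image('wrist')
a=cv2.resize(p['pixels'][140:260,290:450],(640,480),interpolation=2);
cv2.imwrite('pics/b.png',np.hstack([a[:,:400],q['pixels'][100:400,180:580]] if 0 else [cv2.resize(a,(400,300)),q['pixels'][100:400,160:560]])[:,:,::-1])
print(q['position'])"
```

```text
[0.50146158 0.06593801 0.31982943]
```

View pics/b.png

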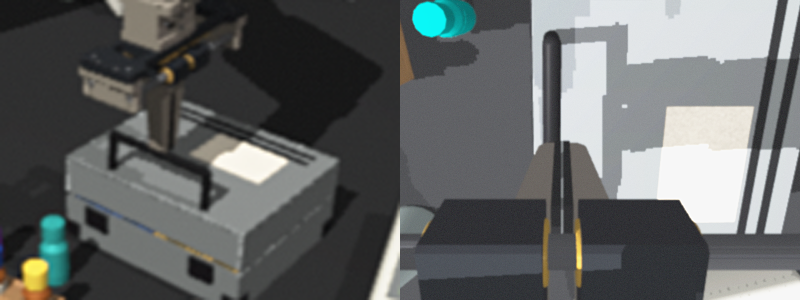

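```bash
python3 -c "
from h import *
p=get_image('scene');q=get_image('wrist')
s=state();print(s['tcp_pos'])
for im,n in((p,'scene'),(q,'wrist')):
  print(n,'tcp',proj(im,s['tcp_pos']),'bar', [d['point'] for d in pinpoint('lid_bar',im)])
  for t in (0,.04,.08,.12): print(t,proj(im,[.578,.233-.178*np.cos(t)+.087*np.sin(t),.05+.178*np.sin(t)+.087*np.cos(t)]))
save(p,'c',(325,160,390,230),8)
"
```

```text
[0.57906689 0.06310427 0.12786902]
scene tcp [[354.28378222 205.68218326]] bar [[354.4, 196.1]]
0 [[352.23275541 203.92591446]]
0.04 [[353.09873598 200.99239807]]
0.08 [[354.02752086 198.05506155]]
0.12 [[355.01715025 195.1207316 ]]
wrist tcp [[321.34081956 241.55963493]] bar [[309.0, 253.5]]
0 [[307.33562709 246.23369893]]
0.04 [[313.27863098 250.92436177]]
0.08 [[320.17916153 255.8303852 ]]
0.12 [[328.11645338 260.95555025]]
```

View pics/c.png

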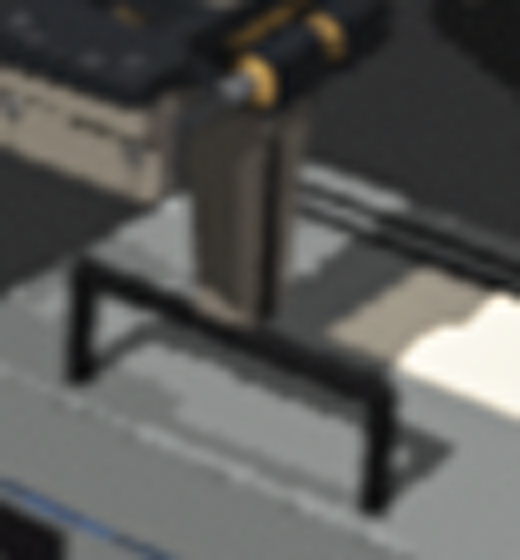

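```bash
python3 -m jog '0 0 0 0 0 -0.06 1;0 0 0 0 0 -0.12 1;0 0 0 0 -0.025 -0.12 1;0 0 0 0 -0.025 -0.12 1'; for i in 1 2 3; do python3 -m jog '0 0 0 0 0 0.01 1;0 0 0 0 0 0.02 1;0 0 0 0 0 0.02 1' | egrep 'tcp|force'; done
```

```text
t: 8.85
tcp_pos: [0.5786, 0.0549, 0.1641]
ee_rot: [0.018, 1.0, -0.0, 0.0]
contact_force: [-0.1, -0.1, -0.3]
opening: 0.0001
tcp_pos: [0.5783, 0.0555, 0.1571]
contact_force: [-1.0, -0.3, 0.2]
tcp_pos: [0.5785, 0.0554, 0.1515]
contact_force: [0.4, -0.3, -0.8]
tcp_pos: [0.5785, 0.0554, 0.1456]
contact_force: [0.5, -0.3, 0.2]
```

```bash
for i in 1 2 3 4; do python3 -m jog '0 0 0 0 0 0.007 1;0 0 0 0 0 0.013 1;0 0 0 0 0 0.013 1' | egrep 'tcp|force'; done;  python3 -c "
from h import *
p=get_image('scene');q=get_image('wrist')
print([d['point'] for d in pinpoint('lid_bar',p)],[d['point'] for d in pinpoint('lid_bar',q)],proj(q,state()['tcp_pos']))
cv2.imwrite('pics/d.png',np.hstack([cv2.resize(p['pixels'][160:230,325:395],(400,400),interpolation=2),q['pixels'][:,160:560]])[:,:,::-1])
"
```

```text
tcp_pos: [0.5786, 0.0554, 0.1418]
contact_force: [-0.6, -0.5, -1.5]
tcp_pos: [0.5786, 0.0554, 0.1379]
contact_force: [0.6, 0.4, -0.0]
tcp_pos: [0.5786, 0.0554, 0.134]
contact_force: [0.6, -0.4, 0.4]
tcp_pos: [0.5786, 0.0554, 0.1301]
contact_force: [0.6, 0.2, 0.3]
[[352.0, 198.8]] [[323.5, 251.9]] [[321.34725949 241.76291851]]
```

View pics/d.png

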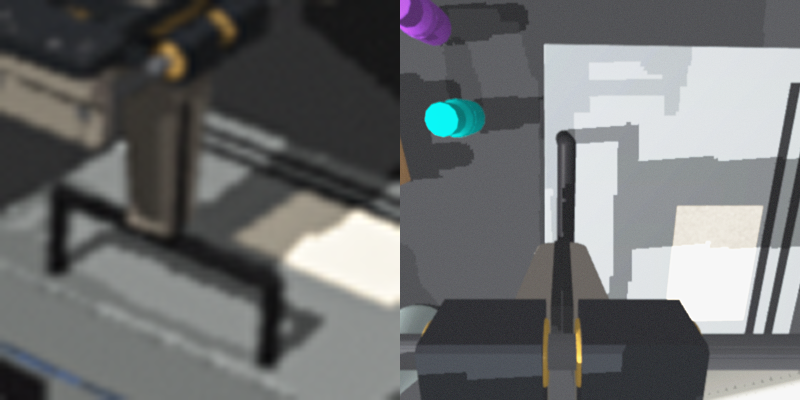

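```bash
for i in 1 2 3 4 5; do python3 -m jog '0 0 0 0 0 0.007 1;0 0 0 0 0 0.013 1;0 0 0 0 0 0.013 1' | egrep 'tcp|force'; done
```

```text
tcp_pos: [0.5787, 0.0554, 0.1262]
contact_force: [0.1, -0.2, -0.0]
tcp_pos: [0.5786, 0.0555, 0.1223]
contact_force: [0.4, 0.1, 0.5]
tcp_pos: [0.5791, 0.0554, 0.1206]
contact_force: [-6.7, -1.2, 20.1]
tcp_pos: [0.5794, 0.0554, 0.1201]
contact_force: [-18.3, -2.7, 51.7]
tcp_pos: [0.5798, 0.0553, 0.1196]
contact_force: [-29.2, -3.7, 84.5]
```

```bash
python3 -m jog '0 0 0 0 0 -0.03 1;0 0 0 0 0 -0.032 1;0 0 0 0 0 -0.032 1';python3 -c "
from h import *
p=get_image('scene');q=get_image('wrist');s=state()
print([d['point'] for d in pinpoint('lid_bar',p)],[d['point'] for d in pinpoint('lid_bar',q)],s['tcp_pos'],s['contact_force'],s['moment'])
cv2.imwrite('pics/e.png',cv2.resize(p['pixels'][160:240,325:405],(560,560),interpolation=2)[:,:,::-1])
"
```

```text
t: 13.92
tcp_pos: [0.5792, 0.0555, 0.1208]
ee_rot: [0.018, 1.0, 0.0, 0.0]
contact_force: [-1.8, -0.4, 13.1]
opening: 0.0001
[[355.1, 201.6], [297.6, 269.9]] [[317.4, 252.4]] [0.57923527 0.05554525 0.1207473 ] [-2.02091397 -0.32764557 13.23333764] [-0.05261776  0.49274492 -0.025398  ]
```

View pics/e.png

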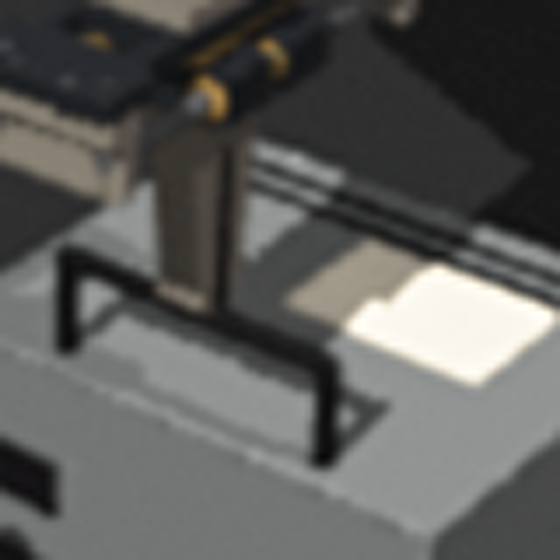

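```bash
python3 -m jog '0 0 0 0 0 -0.06 0.4;0 0 0 0 0 -0.1 0.4;0 0 0 0 0 -0.1 0.4;0 0 0 0 0 -0.1 0.4;0 0 0 0 0 -0.1 0.4';python3 -m jog '0 0 0 0 0 0 0.4;0 0 0 0 0 0.04 0.4;0 0 0 0 0 0.1 0.4;0 0 0 0 0 0.177 0.4;0 0 0 0 0 0.177 0.4' ;python3 -m jog '0 0 0 0 0 0 1;0 0 0 0 0 0 1;0 0 0 0 0 0 1;0 0 0 0 0 0 1;0 0 0 0 0 0 1' 50;python3 -m jog '0 0 0 0 0 0 1;0 0 0 0 0 0 1;0 0 0 0 0 0 1;0 0 0 0 0 0 1' 50
```

```text
t: 14.75
tcp_pos: [0.5784, 0.0554, 0.1499]
ee_rot: [0.018, 1.0, -0.0, -0.0]
contact_force: [-0.2, 0.3, -0.5]
opening: 0.0482
t: 15.38
tcp_pos: [0.5767, 0.0553, 0.0946]
ee_rot: [0.018, 1.0, -0.0, -0.002]
contact_force: [-0.9, 0.0, -0.0]
opening: 0.0553
t: 16.0
tcp_pos: [0.5788, 0.0539, 0.0976]
ee_rot: [0.017, 1.0, -0.001, 0.0]
contact_force: [0.1, -3.6, 3.1]
opening: 0.0083
t: 16.5
tcp_pos: [0.5788, 0.054, 0.0976]
ee_rot: [0.017, 1.0, -0.001, 0.0]
contact_force: [-0.9, -7.7, 2.5]
opening: 0.0082
```

```bash
python3 -m jog '0 0 0 0 0.007 -0.029 1;0 0 0 0 0.025 -0.058 1;0 0 0 0 0.045 -0.09 1;0 0 0 0 0.070 -0.122 1;0 0 0 0 0.095 -0.152 1' 60;python3 -c "
import numpy as np
f=lambda t:np.array([-178*np.cos(t)+87*np.sin(t),-(178*np.sin(t)+87*np.cos(t))])/300
for a in (0,.28,.84,1.4):
  for i in range(1,6): print(round(a+i*.112,2),(f(a+i*.112)-f(a)).round(3))
"
```

```text
t: 17.12
tcp_pos: [0.5801, 0.0842, 0.1437]
ee_rot: [0.017, 1.0, -0.0, 0.0]
contact_force: [5.0, -1.3, -7.3]
opening: 0.0082
0.11 [ 0.036 -0.064]
0.22 [ 0.079 -0.125]
0.34 [ 0.129 -0.179]
0.45 [ 0.184 -0.228]
0.56 [ 0.245 -0.271]
0.39 [ 0.053 -0.052]
0.5 [ 0.111 -0.098]
0.62 [ 0.173 -0.137]
0.73 [ 0.24  -0.169]
0.84 [ 0.31  -0.193]
0.95 [ 0.072 -0.016]
1.06 [ 0.146 -0.024]
1.18 [ 0.22  -0.024]
1.29 [ 0.293 -0.015]
1.4 [0.365 0.001]
1.51 [0.07  0.025]
1.62 [0.136 0.057]
1.74 [0.199 0.096]
1.85 [0.256 0.143]
1.96 [0.309 0.195]
```

```bash
python3 -m jog '0 0 0 0 0.053 -0.052 1;0 0 0 0 0.111 -0.098 1;0 0 0 0 0.173 -0.137 1;0 0 0 0 0.24 -0.169 1;0 0 0 0 0.31 -0.193 1';python3 -m jog '0 0 0 0 0.072 -0.016 1;0 0 0 0 0.146 -0.024 1;0 0 0 0 0.22 -0.024 1;0 0 0 0 0.293 -0.015 1;0 0 0 0 0.365 0.001 1'
```

```text
t: 17.75
tcp_pos: [0.5843, 0.1762, 0.2033]
ee_rot: [0.017, 1.0, -0.001, 0.002]
contact_force: [5.3, -6.2, 1.7]
opening: 0.0084
t: 18.38
tcp_pos: [0.5888, 0.2864, 0.2027]
ee_rot: [0.017, 1.0, -0.0, 0.002]
contact_force: [9.4, -5.5, -1.0]
opening: 0.0081
```

```bash
python3 -m jog '0 0 0 0 0.07 0.025 1;0 0 0 0 0.136 0.057 1;0 0 0 0 0.199 0.096 1;0 0 0 0 0.25 0.138 1;0 0 0 0 0.25 0.138 1';python3 -m jog '0 0 0 0 0 0 0.75;0 0 0 0 0 0 0.75;0 0 0 0 0 0 0.75;0 0 0 0 0 0 0.75;0 0 0 0 0 -0.05 0.75';python3 -m jog '0 0 0 0 0 -0.2 0.75;0 0 0 0 0 -0.3 0.75;0 0 0 0 0 -0.5 0.75'
python3 -c "
from h import *
q=get_image('scene');save(q,'s2',(220,60,480,280),3)
p=get_image('top');save(p,'t2',(230,120,400,250),4.6)
for l in ['yellow_bottle_1','blue_bottle_1','yellow_slide_1','blue_slide_1','yellow_block','blue_block','tray','carton']:
  print(l,[(np.round(d['point']).tolist(),round(d['score'],2)) for d in pinpoint(l,p)[:5]])
"
```

```text
t: 19.0
tcp_pos: [0.5918, 0.3631, 0.1604]
ee_rot: [0.017, 1.0, 0.001, 0.003]
contact_force: [8.8, 2.1, -1.2]
opening: 0.0084
t: 19.62
tcp_pos: [0.5886, 0.3607, 0.1735]
ee_rot: [0.018, 1.0, -0.001, -0.001]
contact_force: [-0.4, 0.2, 0.4]
opening: 0.0226
t: 20.0
tcp_pos: [0.5885, 0.3606, 0.3247]
ee_rot: [0.018, 1.0, -0.001, -0.001]
contact_force: [0.7, 1.5, -0.3]
opening: 0.0228
yellow_bottle_1 [([293.0, 185.0], 0.63), ([278.0, 180.0], 0.6), ([296.0, 216.0], 0.58)]
blue_bottle_1 [([308.0, 215.0], 0.65), ([277.0, 215.0], 0.54), ([309.0, 184.0], 0.43), ([359.0, 148.0], 0.15)]
yellow_slide_1 [([282.0, 198.0], 0.61), ([285.0, 168.0], 0.52)]
blue_slide_1 [([307.0, 171.0], 0.53), ([305.0, 198.0], 0.42), ([368.0, 201.0], 0.24)]
yellow_block [([294.0, 179.0], 0.81), ([358.0, 145.0], 0.73), ([365.0, 200.0], 0.69)]
blue_block [([293.0, 207.0], 0.98)]
tray [([415.0, 200.0], 0.76)]
carton [([368.0, 208.0], 0.46)]
```

View pics/t2.png

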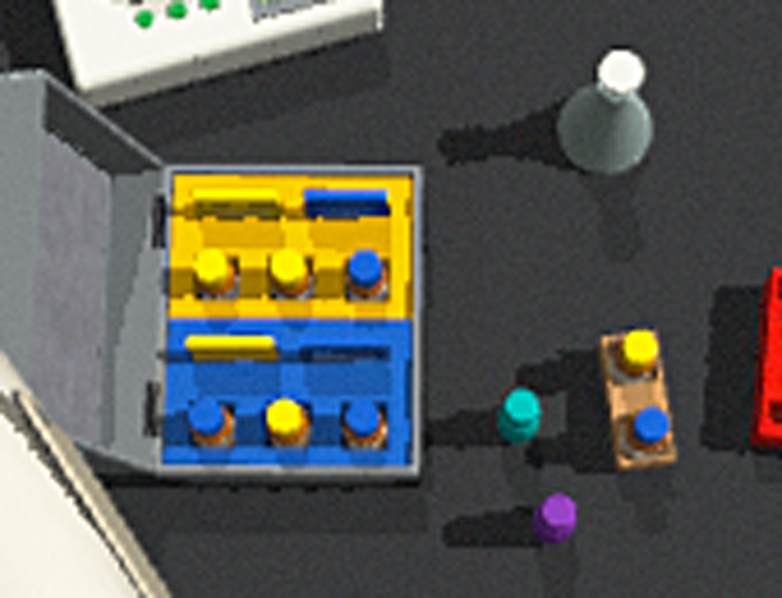

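```bash
python3 -m jog '0 0 0 0 -0.2 0 1;0 0 0 0 -0.4 0 1;0 0 0 0 -0.535 0.15 1;0 0 0 0 -0.535 0.35 1;0 0 0 0 -0.535 0.582 1';python3 -m jog '0 0 0 0 0 0 1;0 0 0 0 0.06 0 1;0 0 0 0 0.12 0 1;0 0 0 0 0.17 0 1;0 0 0 0 0.207 0 1';python3 -m jog '0 0 0 0 0 0 1;0 0 0 0 -0.15 0 1;0 0 0 0 -0.3 -0.1 1'
python3 - <<'E'
from h import *
p=get_image('top')
def c(l,z): return ray(p,np.array(l)/4.6+[230,120],z)[:,:2].round(3).tolist()
print('rim',c([(160,165),(424,165),(421,478),(160,472)],.05))
print('b slide, y slide, b bottle, y bottle',c([(347,203),(230,347),(366,267),(287,413)],.083))
print('others y2',c([(213,265),(290,266),(208,414),(364,414)],.083))
print('new',c([(640,350),(651,424)],.079))
for l in ['new_yellow_bottle','yellow_block','blue_block','tray','carton']:
  d=search_frame(l,p)
  for e in d[:3]:
    x=e['extent'];print(l,round(e['score'],2),np.round(x),ray(p,x[:2],.045).round(3)[0][:2])
print(state()['qpos'])
E
```

```text
t: 21.12
tcp_pos: [0.5839, 0.2001, 0.1551]
ee_rot: [0.018, 1.0, 0.0, 0.0]
contact_force: [0.8, -0.1, -1.3]
opening: 0.0005
t: 21.75
tcp_pos: [0.5864, 0.2647, 0.1576]
ee_rot: [0.017, 1.0, 0.0, 0.001]
contact_force: [0.7, -4.1, -0.1]
opening: 0.0001
t: 22.12
tcp_pos: [0.5809, 0.1714, 0.1846]
ee_rot: [0.017, 1.0, -0.001, -0.002]
contact_force: [-0.1, -0.1, 0.6]
opening: 0.0003
rim [[0.699, 0.229], [0.691, 0.034], [0.457, 0.044], [0.469, 0.23]]
b slide, y slide, b bottle, y bottle [[0.653, 0.09], [0.551, 0.175], [0.605, 0.078], [0.502, 0.136]]
others y2 [[0.611, 0.187], [0.608, 0.132], [0.503, 0.192], [0.499, 0.083]]
new [[0.538, -0.113], [0.485, -0.118]]
new_yellow_bottle 0.47 [368. 199.  10.  13.] [ 0.537 -0.112]
yellow_block 0.76 [314. 173.  13.  31.] [0.632 0.063]
blue_block 0.56 [318. 198.   7.  17.] [0.546 0.054]
tray 0.6 [416. 202.  53.  41.] [ 0.52  -0.273]
tray 0.28 [233. 186.  49.  63.] [0.597 0.338]
carton 0.76 [370. 207.  15.  26.] [ 0.508 -0.118]
[ 2.86514843e-01  3.33642912e-01  1.67834537e+00  3.25880888e-04
  1.13012830e+00 -1.24914417e+00]
```

```bash
python3 -c "
from h import *
go([.607,.080,.14],-.037)"
```

```text
row 0.0001 -0.0001 -0.2497 -0.0923 -0.308 0.1536 n>=8.4 to [0.607 0.08  0.14 ]
```

```bash
python3 -m jog '0 0 -0.028 -0.02 -0.1 0 0.45;0 0 -0.056 -0.04 -0.2 0 0.45;0 0 -0.084 -0.06 -0.3 0 0.45;0 0 -0.112 -0.092 -0.308 0 0.45;0 0 -0.14 -0.092 -0.308 0 0.45';python3 -m jog '0 0 -0.028 0 0 0.03 0.45;0 0 -0.056 0 0 0.06 0.45;0 0 -0.084 0 0 0.12 0.45;0 0 -0.1097 0 0 0.153 0.45;0 0 -0.1097 0 0 0.153 0.45'
python3 -c "
from h import *
p=get_image('wrist');save(p,'w3',None,1.2);s=state();print(s['qpos'].round(2),s['opening'],proj(p,s['tcp_pos']),p['position'])
for n in ('blue_bottle_1','yellow_bottle_1'):
  for d in search_frame(n,p): print(n,d['extent'],d['score'])
go([.607,.080,.14],-.037)"
```

```text
t: 23.05
tcp_pos: [0.6074, 0.0801, 0.1855]
ee_rot: [-0.413, 0.911, 0.0, -0.0]
contact_force: [0.5, 0.0, -0.0]
opening: 0.0481
t: 23.68
tcp_pos: [0.6062, 0.0805, 0.139]
ee_rot: [-0.694, 0.72, 0.001, -0.001]
contact_force: [-0.0, 0.5, 0.6]
opening: 0.0505
[ 0.13  0.39  1.71  0.    1.05 -2.97] 0.05066319290753223 [[321.72509042 242.49757356]] [0.60448614 0.00248065 0.33102519]
blue_bottle_1 [447.6, 206.3, 53.9, 48.0] 0.87
blue_bottle_1 [317.8, 206.4, 36.1, 45.5] 0.78
yellow_bottle_1 [318.9, 269.0, 36.5, 49.7] 0.97
yellow_bottle_1 [443.1, 267.2, 44.8, 48.9] 0.75
yellow_bottle_1 [319.5, 313.0, 30.3, 39.0] 0.74
row -0.0 0.0 -0.0004 0.0007 0.0012 0.0025 n>=0.0 to [0.607 0.08  0.14 ]
```

View pics/w3.png

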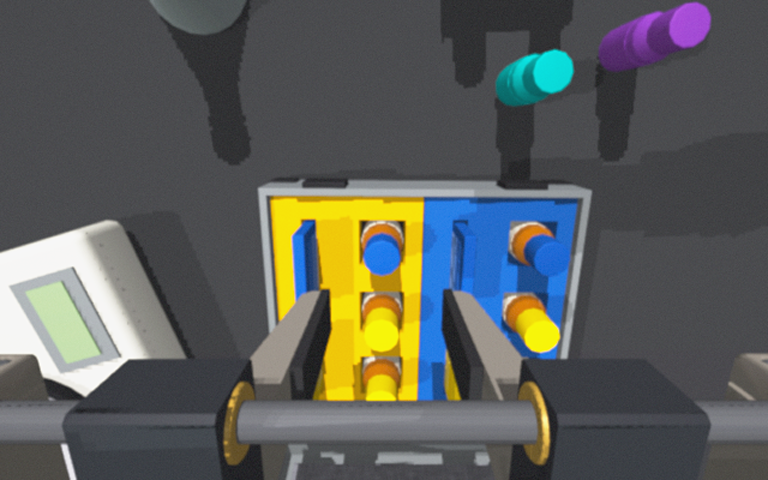

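```bash
python3 -c "
from h import *
p=get_image('wrist')
u=np.array([(381,253),(381,333),(547,253),(541,332)])/1.2
print('bY-55,yY0,bB-55,yB0',ray(p,u,.083).round(4)[:,:2])
print('slides tops',ray(p,np.array([(313,223),(296,290),(466,224)])/1.2,.083).round(4)[:,:2])
print('turq,purple',ray(p,np.array([(552,72),(690,25)])/1.2,.075).round(4)[:,:2])
print('rim',ray(p,np.array([(262,186),(590,190)])/1.2,.05).round(4)[:,:2])
go([.607,.080,.19],-.037,quat=R.from_matrix(np.c_[[.037,1,0],[1,-.037,0],[0,0,-1]]).as_quat())
"
```

```text
bY-55,yY0,bB-55,yB0 [[0.611  0.0777]
 [0.6135 0.1346]
 [0.5046 0.082 ]
 [0.5047 0.1382]]
slides tops [[0.6529 0.0563]
 [0.6681 0.1009]
 [0.5568 0.0608]]
turq,purple [[ 0.5062 -0.0267]
 [ 0.4294 -0.0484]]
rim [[0.6922 0.0359]
 [0.4647 0.0478]]
row 0.0 0.0001 0.4997 0.0003 0.0015 -0.1634 n>=16.8 to [0.607 0.08  0.19 ]
```

```bash
python3 -m jog '0 0 0 0.003 -0.01 0.1 0.45;0 0 0 0.003 -0.01 0.2 0.45;0 0 0 0.003 -0.01 0.25 0.45;0 0 0 0.003 -0.01 0.3 0.45;0 0 0 0.003 -0.01 0.3 0.45'|egrep 'tcp|force';python3 -m jog '0 0 0 0 0 0.02 0.45;0 0 0 0 0 0.042 0.45;0 0 0 0 0 0.042 0.45'|egrep 'tcp|force'; python3 -m jog '0 0 0 0 0 0 1;0 0 0 0 0 0 1;0 0 0 0 0 0 1;0 0 0 0 0 0 1;0 0 0 0 0 0 1' 20;python3 -c "
from h import *
q=get_image('scene');p=get_image('wrist')
a=cv2.resize(q['pixels'][120:270,290:440],(400,400),interpolation=2)
cv2.imwrite('pics/g.png',np.hstack([a,p['pixels'][:,120:520]])[:,:,::-1])"
```

```text
tcp_pos: [0.6098, 0.0786, 0.0501]
contact_force: [0.4, 0.3, 0.1]
tcp_pos: [0.6099, 0.0786, 0.0378]
contact_force: [0.6, -0.4, 0.1]
t: 25.5
tcp_pos: [0.6103, 0.0787, 0.0382]
ee_rot: [-0.694, 0.72, -0.0, 0.0]
contact_force: [-0.1, -0.2, -0.0]
opening: 0.0234
```

View pics/g.png

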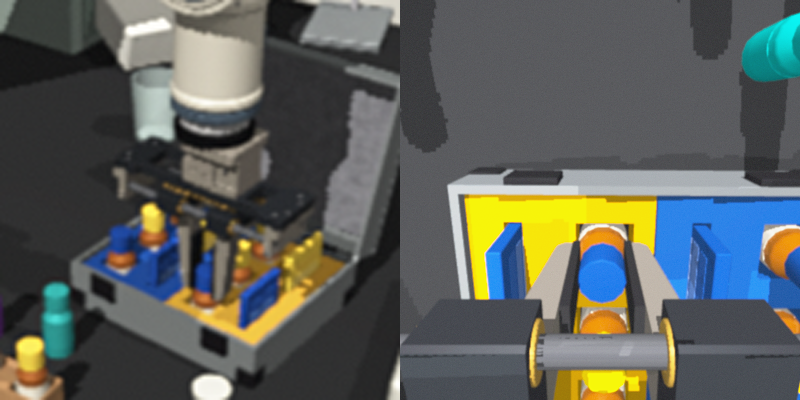

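```bash
python3 -c "
from h import *
p=get_image('wrist');s=state()
print(ray(p,[(321,281)],.083), s['opening'],s['tcp_pos'], proj(p,s['tcp_pos']),proj(p,np.array(s['tcp_pos'])+[0,0,.02]))"
python3 -m jog '0 0 0 0 0 -0.03 1;0 0 0 0 0 -0.06 1;0 0 0 0 0 -0.15 1;0 0 0 0 0 -0.3 1;0 0 0 0 0 -0.43 1' 20; python3 -c "
from h import *
p=get_image('scene');save(p,'lift',(290,100,440,260),4)"
```

```text
[[0.61123407 0.0805479  0.083     ]] 0.023669993550432672 [0.61020592 0.07865061 0.03815964] [[322.70463203 242.06299036]] [[322.81413813 255.80534262]]
t: 26.28
tcp_pos: [0.6103, 0.0787, 0.1693]
ee_rot: [-0.694, 0.72, -0.0, 0.0]
contact_force: [0.7, 0.4, -0.7]
opening: 0.0234
```

View pics/lift.png

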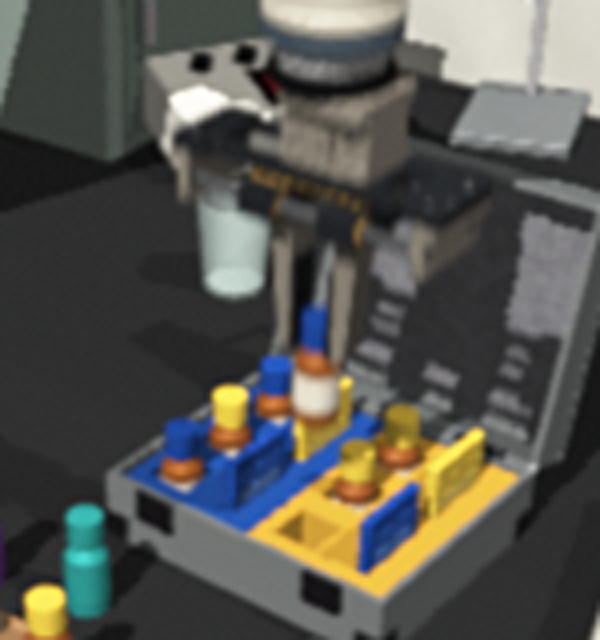

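```bash
python3 -c "
from h import *
for n in ('top','scene'):
  p=get_image(n);hsv=cv2.cvtColor(p['pixels'],cv2.COLOR_RGB2HSV)
  m=((hsv[...,1]>170)&((hsv[...,0]<6)|(hsv[...,0]>174))&(hsv[...,2]>60)).astype(np.uint8)
  k,l,st,c=cv2.connectedComponentsWithStats(m);i=1+st[1:,4].argmax();ys,xs=np.where(l==i)
  h=cv2.convexHull(np.c_[xs,ys].astype(np.int32))
  print(n,st[i],cv2.approxPolyDP(h,3,True)[:,0].tolist())
  print([(x,y) for x,y in ray(p,cv2.approxPolyDP(h,3,True)[:,0],.04)[:,:2].round(3).tolist()])
  r=ray(p,h[:,0],.04)[:,:2].astype(np.float32);print(cv2.minAreaRect(r))
go([.607,.080,.19],None,quat=R.from_matrix(np.c_[[.037,1,0],[1,-.037,0],[0,0,-1]]).as_quat())
"
```

```text
top [ 393  178   53   44 1917] [[445, 184], [442, 220], [393, 215], [398, 178]]
[(0.579, -0.377), (0.457, -0.354), (0.48, -0.193), (0.606, -0.22)]
((0.5296066403388977, -0.28476521372795105), (0.16693997383117676, 0.1322903335094452), 81.20980072021484)
scene [ 200  271   94   79 4151] [[293, 309], [233, 349], [203, 317], [200, 305], [259, 271], [292, 297]]
[(0.631, -0.243), (0.607, -0.394), (0.493, -0.376), (0.46, -0.357), (0.484, -0.199), (0.605, -0.217)]
((0.5458912253379822, -0.2954016923904419), (0.17678219079971313, 0.15532654523849487), 81.19052124023438)
row 0.0002 0.0012 0.5 -0.0033 0.0157 -0.0669 n>=16.8 to [0.607 0.08  0.19 ]
```

```bash
python3 -m jog '0 0 0.029 0.04 0 0 1;0 0 0.058 0.08 0 0 1;0 0 0.088 0.15 0 0 1;0 0 0.118 0.22 0 0 1;0 0 0.148 0.3 0 0 1' | egrep 'tcp|rot|open';python3 -m jog '0 0 0.029 0 0 0 1;0 0 0.058 0 0 0 1;0 0 0.088 0 0 0 1;0 0 0.118 0 0 0 1;0 0 0.148 0 0 0 1'| egrep 'tcp|rot|open';python3 -c "
from h import *
print(state()['qpos'].round(2));go([.541,-.328,.16],-.16)"
```

```text
tcp_pos: [0.6058, -0.0118, 0.1657]
ee_rot: [-0.296, 0.955, 0.0, -0.001]
opening: 0.0235
tcp_pos: [0.6058, -0.0113, 0.1656]
ee_rot: [0.162, 0.987, -0.0, -0.001]
opening: 0.0234
[-0.02  0.35  1.7  -0.    1.09 -1.27]
row -0.0003 -0.0002 0.2235 -0.1338 -1.0692 0.0193 n>=7.5 to [ 0.541 -0.328  0.16 ]
```

```bash
python3 -m jog '0 0 0.029 -0.02 -0.2 0 1;0 0 0.058 -0.05 -0.4 0 1;0 0 0.088 -0.08 -0.6 0 1;0 0 0.118 -0.1 -0.8 0 1;0 0 0.148 -0.1338 -1 0 1' | egrep 'tcp|rot|open';python3 -c "
from h import *
print(state()['qpos'].round(2));go([.541,-.328,.16],-.16)"
```

```text
tcp_pos: [0.549, -0.31, 0.1658]
ee_rot: [0.586, 0.81, -0.0, -0.001]
opening: 0.0236
[-0.52  0.39  1.65  0.    1.11 -0.83]
row -0.0003 -0.0002 0.076 -0.0485 -0.0441 0.0193 n>=2.6 to [ 0.541 -0.328  0.16 ]
```

```bash
python3 -m jog '0 0 0.029 -0.02 -0.02 0 1;0 0 0.058 -0.04 -0.04 0.1 1;0 0 0.076 -0.0485 -0.0441 0.2 1;0 0 0.076 -0.0485 -0.0441 0.3 1;0 0 0.076 -0.0485 -0.0441 0.37 1' | egrep 'tcp|force';python3 -m jog '0 0 0 0 0 0.02 1;0 0 0 0 0 0.04 1;0 0 0 0 0 0.055 1;0 0 0 0 0 0.055 1;0 0 0 0 0 0.055 1' | egrep 'tcp|force'; python3 -m jog '0 0 0 0 0 0 0.5;0 0 0 0 0 0 0.5;0 0 0 0 0 0 0.5;0 0 0 0 0 0 0.5;0 0 0 0 0 -0.05 0.5';python3 -m jog '0 0 0 0 0 -0.15 0.45;0 0 0 0 0 -0.35 0.45;0 0 0 0 0 -0.45 0.45'
python3 -c "
from h import *
for n in ('top','wrist','scene'):
  p=get_image(n)
  if n!='top': save(p,'tr_'+n)
  for l in ('carton','blue_bottle_1','yellow_bottle_1'):
    for d in search_frame(l,p)[:6]: print(n,l,round(d['score'],2),np.round(d['extent']),ray(p,d['extent'][:2],.07)[0][:2].round(3))
"
```

```text
tcp_pos: [0.541, -0.3258, 0.0533]
contact_force: [-0.6, 0.6, -0.4]
tcp_pos: [0.5429, -0.3269, 0.0401]
contact_force: [1.0, 0.6, -0.7]
t: 30.18
tcp_pos: [0.5418, -0.3262, 0.0541]
ee_rot: [0.759, 0.651, -0.0, -0.001]
contact_force: [-0.1, 0.7, -0.9]
opening: 0.0457
t: 30.55
tcp_pos: [0.544, -0.3275, 0.1944]
ee_rot: [0.759, 0.651, 0.001, 0.002]
contact_force: [0.5, 0.2, 0.4]
opening: 0.0507
top carton 0.51 [369. 208.  18.  27.] [ 0.502 -0.112]
top carton 0.51 [235. 178.  53.  84.] [0.617 0.325]
top blue_bottle_1 0.62 [276. 213.   9.  12.] [0.494 0.189]
top blue_bottle_1 0.54 [433. 196.  14.   8.] [ 0.533 -0.323]
top blue_bottle_1 0.46 [309. 213.  12.  12.] [0.491 0.083]
top yellow_bottle_1 0.6 [295. 212.   6.   7.] [0.498 0.129]
top yellow_bottle_1 0.49 [275. 181.   9.  10.] [0.602 0.194]
wrist carton 0.71 [229.   4.  36.   7.] [ 0.493 -0.156]
wrist blue_bottle_1 0.69 [319. 191.  29.  39.] [ 0.541 -0.323]
scene carton 0.62 [296. 268.  34.  22.] [ 0.571 -0.163]
scene blue_bottle_1 0.64 [239. 315.  16.  34.] [ 0.574 -0.342]
scene blue_bottle_1 0.62 [359. 196.  10.  17.] [0.511 0.19 ]
scene blue_bottle_1 0.52 [337. 214.   8.  14.] [0.517 0.074]
scene yellow_bottle_1 0.68 [390. 212.   9.  17.] [0.629 0.17 ]
scene yellow_bottle_1 0.63 [347. 206.   7.  13.] [0.512 0.126]
scene yellow_bottle_1 0.46 [380. 220.  13.  18.] [0.627 0.121]
```

```bash
python3 -c "
from h import *
go([.504,.138,.15],-.037)"
```

```text
row -0.0002 -0.0001 -0.0186 1.5105 -0.3633 0.1305 n>=7.5 to [0.504 0.138 0.15 ]
```

```bash
python3 -m jog '0 0 -0.004 0.2 -0.05 0 0.45;0 0 -0.008 0.4 -0.1 0 0.45;0 0 -0.012 0.6 -0.15 0 0.45;0 0 -0.0186 0.8 -0.2 0 0.45;0 0 -0.0186 1 -0.25 0 0.45'|grep tcp;python3 -c "
from h import *
go([.504,.138,.15],-.037);go([.504,.138,.038],-.037)"
```

```text
tcp_pos: [0.5141, -0.0169, 0.1896]
row 0.0 -0.0 0.0001 0.5149 -0.0525 0.1319 n>=2.6 to [0.504 0.138 0.15 ]
row 0.0 -0.0 0.0001 0.5148 -0.0526 0.5052 n>=3.5 to [0.504 0.138 0.038]
```

```bash
python3 -m jog '0 0 0 0.18 -0.02 0 0.55;0 0 0 0.36 -0.04 0.05 0.55;0 0 0 0.5148 -0.0526 0.1319 0.55;0 0 0 0.5148 -0.0526 0.1319 0.55;0 0 0 0.5148 -0.0526 0.1319 0.55'|egrep 'tcp|open';python3 -c "
from h import *
p=get_image('wrist');save(p,'w5')
for n in ('blue_bottle_1','yellow_bottle_1'):
  for d in search_frame(n,p): print(n,np.round(d['extent']),d['score'],ray(p,[d['extent'][0],d['extent'][1]],.075)[0][:2].round(3))
s=state();print(s['tcp_pos'],proj(p,s['tcp_pos']))"
```

```text
tcp_pos: [0.5044, 0.1359, 0.1501]
opening: 0.0412
blue_bottle_1 [319. 132.  36.  38.] 0.92 [0.505 0.197]
blue_bottle_1 [317. 256.  36.  46.] 0.69 [0.499 0.093]
yellow_bottle_1 [452. 133.  54.  38.] 0.75 [0.607 0.192]
yellow_bottle_1 [320. 198.  29.  39.] 0.71 [0.504 0.144]
yellow_bottle_1 [446. 198.  51.  47.] 0.66 [0.606 0.14 ]
yellow_bottle_1 [338. 386.  83.  29.] 0.33 [ 0.514 -0.044]
[0.50495733 0.13514613 0.1506096 ] [[321.68438009 244.17119076]]
```

View pics/w5.png

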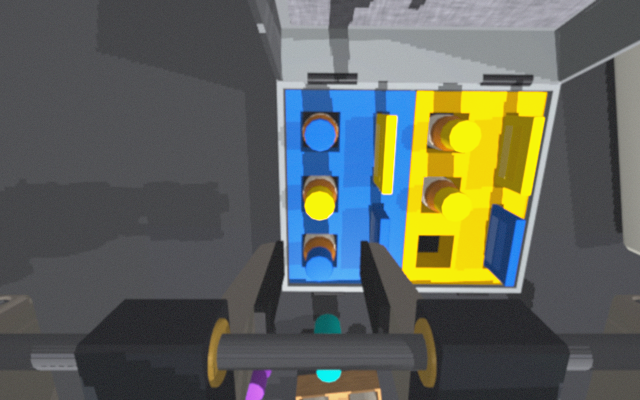

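```bash
python3 -m jog '0 0 0 0.008 0 0.1 0.55;0 0 0 0.008 0 0.2 0.55;0 0 0 0.008 0 0.3 0.55;0 0 0 0.008 0 0.375 0.55;0 0 0 0.008 0 0.375 0.55'|egrep 'tcp|force';python3 -m jog '0 0 0 0 0 0 1;0 0 0 0 0 0 1;0 0 0 0 0 0 1;0 0 0 0 0 0 1' 20|egrep 'tcp|force|open';python3 -c "
from h import *
p=get_image('wrist')
for d in search_frame('yellow_bottle_1',p): print(np.round(d['extent']),d['score'])
hsv=cv2.cvtColor(p['pixels'],cv2.COLOR_RGB2HSV);m=(hsv[...,0]>22)&(hsv[...,0]<34)&(hsv[...,1]>150)&(hsv[...,2]>120);m[:,:270]=0;m[:,370:]=0
k,l,st,c=cv2.connectedComponentsWithStats(m.astype(np.uint8));
for i in range(1,k):
  if st[i,4]>60: print(st[i],c[i].round(),ray(p,c[i],.083)[0].round(4))
print(state()['tcp_pos'])"; python3 -m jog '0 0 0 0 0 -0.05 1;0 0 0 0 0 -0.15 1;0 0 0 0 0 -0.3 1;0 0 0 0 0 -0.43 1;0 0 0 0 0 -0.43 1' |egrep 'tcp|force|open';python3 -c "
from h import *
go([.553,-.253,.16],-.16)"
```

```text
tcp_pos: [0.5037, 0.1373, 0.0367]
contact_force: [-0.1, -0.3, 0.3]
tcp_pos: [0.5053, 0.1388, 0.0385]
contact_force: [-0.5, -0.9, 7.9]
opening: 0.0237
[519. 258.  96.  82.] 0.83
[539. 156. 108.  65.] 0.72
[320. 256.  46.  80.] 0.66
[ 298  237   48   60 2275] [321. 267.] [0.5059 0.1447 0.083 ]
[0.50529916 0.13882159 0.03846053]
tcp_pos: [0.5065, 0.1392, 0.1703]
contact_force: [-1.2, -0.2, -1.7]
opening: 0.0237
row 0.0009 -0.0004 0.0196 -1.3007 0.2028 0.0331 n>=6.3 to [ 0.553 -0.253  0.16 ]
```

```bash
python3 -m jog '0 0 0.004 -0.2 0.03 0 1;0 0 0.008 -0.4 0.06 0 1;0 0 0.012 -0.6 0.09 0 1;0 0 0.0196 -0.8 0.12 0 1;0 0 0.0196 -1 0.15 0 1'|grep tcp;python3 -c "
from h import *
go([.553,-.253,.16],-.16);go([.553,-.253,.036],-.16)"
```

```text
tcp_pos: [0.5376, -0.1646, 0.1658]
row -0.0002 -0.0 -0.0001 -0.2826 0.0978 0.0191 n>=1.4 to [ 0.553 -0.253  0.16 ]
row -0.0002 -0.0 -0.0001 -0.2827 0.0983 0.4324 n>=2.5 to [ 0.553 -0.253  0.036]
```

```bash
python3 -m jog '0 0 0 -0.15 0.05 0 1;0 0 0 -0.2827 0.0983 0.05 1;0 0 0 -0.2827 0.0983 0.2 1;0 0 0 -0.2827 0.0983 0.35 1;0 0 0 -0.2827 0.0983 0.39 1'|egrep 'tcp|force';python3 -m jog '0 0 0 0 0 0.02 1;0 0 0 0 0 0.045 1;0 0 0 0 0 0.045 1;0 0 0 0 0 0.045 0.5;0 0 0 0 0 0.045 0.5'|egrep 'tcp|force';python3 -m jog '0 0 0 0 0 0 0.55;0 0 0 0 0 0 0.55;0 0 0 0 0 -0.1 0.5;0 0 0 0 0 -0.25 0.5;0 0 0 0 0 -0.45 0.5'|egrep 'tcp|force|open';python3 -c "
from h import *
for n in ('top','scene'):
  p=get_image(n)
  for l in ('carton','new_blue_bottle','yellow_bottle_1','blue_slide_1','yellow_slide_1'):
    for d in search_frame(l,p)[:7]: print(n,l,round(d['score'],2),np.round(d['extent']),ray(p,d['extent'][:2],.07)[0][:2].round(3))
p=get_image('top');save(p,'t6',(240,130,450,260),3.8)
go([.652,.09,.15],-.037)
"
```

```text
tcp_pos: [0.5511, -0.2502, 0.0461]
contact_force: [-0.2, 0.7, 0.4]
tcp_pos: [0.5544, -0.2515, 0.0367]
contact_force: [0.0, -0.5, -0.3]
tcp_pos: [0.553, -0.2509, 0.1712]
contact_force: [1.7, -0.9, -0.2]
opening: 0.0458
top carton 0.66 [369. 208.  16.  27.] [ 0.5   -0.111]
top new_blue_bottle 0.41 [369. 216.  13.  10.] [ 0.474 -0.109]
top yellow_bottle_1 0.59 [410. 193.  11.  10.] [ 0.547 -0.249]
top yellow_bottle_1 0.45 [237. 179.  61.  90.] [0.614 0.318]
top yellow_bottle_1 0.43 [277. 181.   7.  10.] [0.601 0.185]
top blue_slide_1 0.65 [306. 196.  15.   4.] [0.549 0.092]
top blue_slide_1 0.54 [405. 198.  24.  34.] [ 0.531 -0.232]
top blue_slide_1 0.5 [305. 163.  15.   6.] [0.661 0.091]
top yellow_slide_1 0.69 [282. 163.  21.   6.] [0.664 0.168]
top yellow_slide_1 0.67 [281. 196.  24.   3.] [0.55  0.175]
scene carton 0.63 [294. 268.  38.  24.] [ 0.57  -0.166]
scene carton 0.45 [406. 172.  94.  90.] [0.549 0.4  ]
scene new_blue_bottle 0.86 [314. 239.  12.  31.] [ 0.536 -0.052]
scene new_blue_bottle 0.76 [287. 234.  15.  25.] [ 0.467 -0.078]
scene new_blue_bottle 0.59 [283. 250.  11.  1
[... 151 characters left out ...]
e new_blue_bottle 0.23 [386. 230.  65.  38.] [0.662 0.088]
scene yellow_bottle_1 0.72 [302. 259.  14.  24.] [ 0.563 -0.13 ]
scene yellow_bottle_1 0.7 [284. 251.  15.  20.] [ 0.507 -0.133]
scene yellow_bottle_1 0.6 [266. 294.  10.  29.] [ 0.577 -0.267]
scene yellow_bottle_1 0.51 [390. 212.  10.  15.] [0.628 0.17 ]
scene yellow_bottle_1 0.49 [380. 221.  12.  16.] [0.626 0.118]
scene blue_slide_1 0.77 [354. 219.  15.  20.] [0.565 0.084]
scene blue_slide_1 0.67 [387. 231.  14.  22.] [0.666 0.089]
scene yellow_slide_1 0.73 [372. 205.  17.  22.] [0.566 0.171]
scene yellow_slide_1 0.49 [404. 221.  14.  16.] [0.679 0.157]
row -0.0002 -0.0001 -0.0196 1.1749 0.1424 0.0678 n>=5.7 to [0.652 0.09  0.15 ]
```

View pics/t6.png

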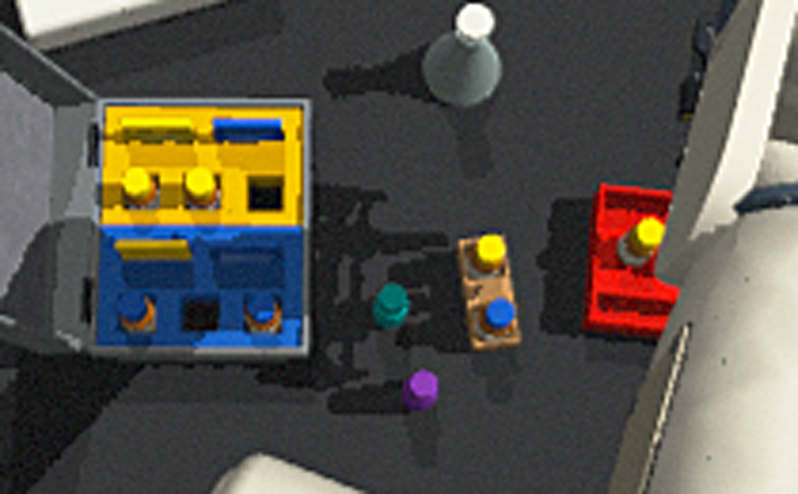

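```bash
python3 -c "
from h import *
p=get_image('top')
n=ray(p,np.array([(490,249),(499,312)])/3.8+[240,130],.079)[:,:2]+[.004,.002];print(n, np.arctan2(*(n[0]-n[1])[::-1]))
go([*n[0],.15],-.06)
"
```

```text
[[ 0.54423649 -0.11082334]
 [ 0.48933293 -0.11494308]] 0.07489559188431066
row -0.0001 -0.0 -0.0159 0.4569 -0.1059 0.0685 n>=2.3 to [ 0.544 -0.111  0.15 ]
```

```bash
python3 -m jog '0 0 -0.006 0.15 -0.03 0 0.59;0 0 -0.0196 0.3 -0.07 0.03 0.59;0 0 -0.0196 0.457 -0.106 0.068 0.59;0 0 -0.0196 0.457 -0.106 0.068 0.59;0 0 -0.0196 0.457 -0.106 0.068 0.59'|egrep 'tcp|open'
cat >> h.py <<'E'
def blob(p,color,box,zc=.079):
    hsv=cv2.cvtColor(p["pixels"],cv2.COLOR_RGB2HSV);lo,hi=(22,34) if color=="y" else (105,120)
    m=((hsv[...,0]>=lo)&(hsv[...,0]<=hi)&(hsv[...,1]>150)&(hsv[...,2]>90)).astype(np.uint8)
    k=np.zeros_like(m);x0,y0,x1,y1=box;k[y0:y1,x0:x1]=1
    n,l,st,c=cv2.connectedComponentsWithStats(m*k)
    for i in range(1,n):
        if st[i,4]>80:
            x,y,w,h,a=st[i]; top=(x+w/2,y+h-w/2)
            print(color,"box",st[i],"c",c[i].round(1),"top~",np.round(top,1),ray(p,top,zc)[0][:2].round(4))
E
python3 -c "
from h import *
p=get_image('wrist');s=state();print(s['tcp_pos'])
blob(p,'y',(200,100,640,400));blob(p,'b',(100,100,640,400))"
```

```text
tcp_pos: [0.5448, -0.1112, 0.1508]
opening: 0.0375
[ 0.54492871 -0.11171175  0.15096686]
y box [306 190  30  34 818] c [320.3 206.8] top~ [321. 209.] [ 0.5449 -0.1112]
y box [325 327  23   7 110] c [335.6 330.7] top~ [336.5 322.5] [ 0.5549 -0.2181]
y box [217 331  11  48 147] c [221.5 352.1] top~ [222.5 373.5] [ 0.4459 -0.2698]
b box [244 199  25  19 169] c [259.3 205.6] top~ [256.5 205.5] [ 0.4928 -0.1063]
b box [551 372  41  24 373] c [571.6 382.8] top~ [571.5 375.5] [ 0.7758 -0.2841]
```

```bash
python3 -m jog '0 0 0 0 0 0.1 0.59;0 0 0 0 0 0.2 0.59;0 0 0 0 0 0.3 0.59;0 0 0 0 0 0.388 0.59;0 0 0 0 0 0.388 0.59'|egrep 'tcp|force';python3 -m jog '0 0 0 0 0 0 1;0 0 0 0 0 0 1;0 0 0 0 0 0 1;0 0 0 0 0 0 1' 20|egrep 'tcp|force|open'; python3 -m jog '0 0 0 0 0 -0.05 1;0 0 0 0 0 -0.15 1;0 0 0 0 0 -0.3 1;0 0 0 0 0 -0.43 1;0 0 0 0 0 -0.43 1' |egrep 'tcp|force|open';python3 -c "
from h import *
p=get_image('wrist');z=state()['tcp_pos'][2];print(state()['tcp_pos'])
blob(p,'y',(270,150,370,380),z+.0445)
go([.6108,.0795,.16],-.037)"
```

```text
tcp_pos: [0.5432, -0.1118, 0.0328]
contact_force: [0.0, -0.1, 0.8]
tcp_pos: [0.5453, -0.1111, 0.0352]
contact_force: [-1.1, -0.3, 7.3]
opening: 0.0237
tcp_pos: [0.5465, -0.1112, 0.1671]
contact_force: [0.8, 1.0, -0.8]
opening: 0.0238
[ 0.54522892 -0.11097774  0.1650307 ]
y box [ 297  240   50   59 2374] c [321.7 269.5] top~ [322. 274.] [ 0.547  -0.1103]
y box [321 317  23  18 367] c [332.1 326. ] top~ [332.5 323.5] [ 0.5514 -0.1384]
row 0.0005 0.0001 0.0 0.6425 0.1951 0.017 n>=3.2 to [0.611 0.08  0.16 ]
```

```bash
python3 -m jog '0 0 0 0.15 0.05 0 1;0 0 0 0.3 0.1 0 1;0 0 0 0.45 0.15 0 1;0 0 0 0.6 0.19 0 1;0 0 0 0.642 0.195 0 1'|egrep tcp;python3 -m jog '0 0 0 0 0 0.05 1;0 0 0 0 0 0.15 1;0 0 0 0 0 0.2 1;0 0 0 0 0 0.2 1'|egrep 'tcp';python3 -c "
from h import *
go([.6105,.0795,.1],-.037)"
```

```text
tcp_pos: [0.6094, 0.0817, 0.1616]
tcp_pos: [0.6086, 0.0782, 0.1015]
row -0.0005 0.0001 -0.0001 0.0044 0.0063 0.0051 n>=0.0 to [0.61 0.08 0.1 ]
```

```bash
python3 -m jog '0 0 0 0.004 0.006 0.03 1;0 0 0 0.004 0.006 0.06 1;0 0 0 0.004 0.006 0.08 1;0 0 0 0.004 0.006 0.1 1;0 0 0 0.004 0.006 0.11 1'|egrep 'tcp|force';python3 -m jog '0 0 0 0 0 0.02 1;0 0 0 0 0 0.04 1;0 0 0 0 0 0.05 1;0 0 0 0 0 0.05 1'|egrep 'tcp|force'
```

```text
tcp_pos: [0.6117, 0.0806, 0.0698]
contact_force: [-0.7, -0.0, -0.1]
tcp_pos: [0.6117, 0.0805, 0.0549]
contact_force: [-1.0, 0.9, -0.1]
```

Going in cleanly (no force). Finish and release.

```bash
python3 -m jog '0 0 0 0 0 0.02 1;0 0 0 0 0 0.04 1;0 0 0 0 0 0.052 1;0 0 0 0 0 0.052 1'|egrep 'tcp|force';python3 -m jog '0 0 0 0 0 0 0.55;0 0 0 0 0 0 0.55;0 0 0 0 0 0 0.55;0 0 0 0 0 -0.02 0.55;0 0 0 0 0 -0.1 0.55'|egrep 'tcp|force|open';python3 -m jog '0 0 0 0 0 -0.15 0.59;0 0 0 0 0 -0.27 0.59;0 0 0 0 0 -0.27 0.59'|egrep 'tcp';python3 -c "
from h import *
p=get_image('wrist');s=state();print(s['tcp_pos'])
blob(p,'y',(200,100,640,400),.083)
go([.491,-.115,.15],-.037)"
```

```text
tcp_pos: [0.6116, 0.0805, 0.0393]
contact_force: [-0.5, 0.2, -0.5]
tcp_pos: [0.6108, 0.0804, 0.0691]
contact_force: [0.7, -0.2, -0.3]
opening: 0.0414
tcp_pos: [0.6141, 0.0808, 0.1543]
[0.61273198 0.08064655 0.15215153]
y box [235 100  21  28 531] c [244.7 112.9] top~ [245.5 117.5] [0.5606 0.155 ]
y box [  282   100   127   134 13412] c [341.4 162.9] top~ [345.5 170.5] [0.6349 0.1119]
row 0.0005 -0.0001 0.0 -0.6667 -0.3815 0.0057 n>=3.7 to [ 0.491 -0.115  0.15 ]
```

```bash
python3 -m jog '0 0 0 -0.15 -0.09 0 0.59;0 0 0 -0.3 -0.17 0 0.59;0 0 0 -0.45 -0.26 0 0.59;0 0 0 -0.6 -0.34 0 0.59;0 0 0 -0.667 -0.3815 0.005 0.59'|egrep 'tcp|open';python3 -m jog '0 0 0 0 0 0 0.59;0 0 0 0 0 0 0.59'|egrep 'tcp';python3 -c "
from h import *
p=get_image('wrist');s=state();print(s['tcp_pos'])
blob(p,'b',(200,100,450,300),.079)
for d in search_frame('new_blue_bottle',p): print(np.round(d['extent']),round(d['score'],2),ray(p,d['extent'][:2],.07)[0][:2])
print(p['pixels'][206,320])"
```

```text
tcp_pos: [0.4877, -0.1167, 0.1479]
opening: 0.0375
tcp_pos: [0.4901, -0.1147, 0.1485]
[ 0.49034578 -0.11449607  0.14867145]
b box [307 194  25  11 105] c [318.6 197.7] top~ [319.5 192.5] [ 0.4894 -0.1002]
[249. 127.  49.  36.] 0.95 [ 0.43672697 -0.04780926]
[318. 204.  33.  48.] 0.68 [ 0.48807828 -0.11182504]
[335.  96.  37.  39.] 0.59 [ 0.5041429  -0.02764925]
[ 87 232 247]
```

```bash
python3 -c "
from h import *
p=get_image('wrist');save(p,'w8',(180,50,460,300),2.2);print(p['pixels'][196:220:4,318])"
```

```text
[[ 46 104 198]
 [ 72 221 248]
 [ 75 231 247]
 [ 81 231 247]
 [ 83 234 247]
 [ 92 237 247]]
```

View pics/w8.png

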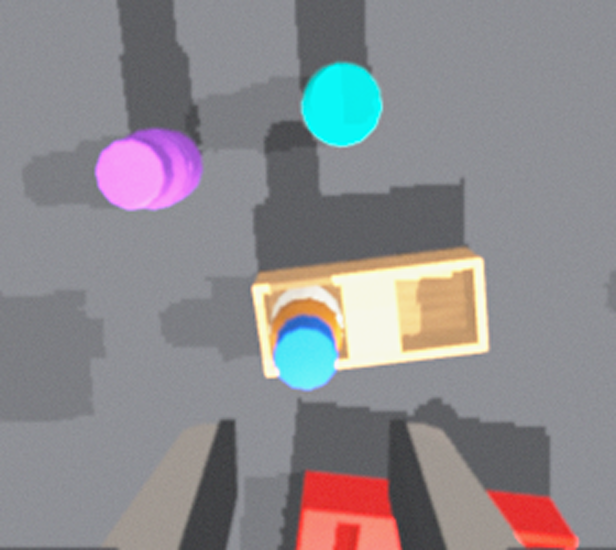

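```bash
python3 -c "
from h import *
p=get_image('wrist');print(ray(p,[(318.6,212.7)],.079),state()['tcp_pos'])"
```

```text
[[ 0.48845297 -0.11675698  0.079     ]] [ 0.49047218 -0.11444648  0.14892495]
```

```bash
python3 -m jog '0 0 0 -0.006 -0.005 0.1 0.59;0 0 0 -0.006 -0.005 0.2 0.59;0 0 0 -0.006 -0.005 0.3 0.59;0 0 0 -0.006 -0.005 0.381 0.59;0 0 0 -0.006 -0.005 0.381 0.59'|egrep 'tcp|force';python3 -m jog '0 0 0 0 0 0 1;0 0 0 0 0 0 1;0 0 0 0 0 0 1;0 0 0 0 0 0 1' 20|egrep 'tcp|force|open'; python3 -m jog '0 0 0 0 0 -0.05 1;0 0 0 0 0 -0.15 1;0 0 0 0 0 -0.3 1;0 0 0 0 0 -0.43 1;0 0 0 0 0 -0.43 1' |egrep 'tcp|force|open';python3 -c "
from h import *
p=get_image('wrist');z=state()['tcp_pos'][2];print(state()['tcp_pos'])
i=p['pixels'].astype(int);m=((i[...,2]-i[...,0]>90)).astype(np.uint8);m[:,:270]=0;m[:,370:]=0;m[:200]=0
n,l,st,c=cv2.connectedComponentsWithStats(m);print([s.tolist() for s in st[1:] if s[4]>80])
go([.5055,.139,.16],-.037)"
```

```text
tcp_pos: [0.4874, -0.1161, 0.0334]
contact_force: [-0.4, -0.4, 0.6]
tcp_pos: [0.4893, -0.1171, 0.0357]
contact_force: [-0.2, 0.6, 6.9]
opening: 0.023
tcp_pos: [0.4905, -0.1175, 0.1675]
contact_force: [-1.0, -1.4, -0.8]
opening: 0.0232
[ 0.48927888 -0.11715135  0.16553255]
[[298, 240, 48, 57, 2196]]
row 0.0005 0.0001 0.0 0.8553 0.0225 0.018 n>=4.1 to [0.505 0.139 0.16 ]
```

```bash
python3 -m jog '0 0 0 0.2 0.005 0 1;0 0 0 0.4 0.01 0 1;0 0 0 0.6 0.015 0 1;0 0 0 0.8 0.02 0 1;0 0 0 0.8553 0.0225 0 1'|egrep tcp;python3 -m jog '0 0 0 0 0 0.05 1;0 0 0 0 0 0.15 1;0 0 0 0 0 0.2 1;0 0 0 0 0 0.2 1'|egrep 'tcp';python3 -c "
from h import *
go([.5055,.139,.1],-.037)"
```

```text
tcp_pos: [0.5036, 0.1418, 0.1626]
tcp_pos: [0.5035, 0.1377, 0.1023]
row -0.0005 0.0002 -0.0002 0.0047 0.0064 0.0076 n>=0.1 to [0.505 0.139 0.1  ]
```

```bash
python3 -m jog '0 0 0 0.003 0.003 0.03 1;0 0 0 0.003 0.003 0.06 1;0 0 0 0.003 0.003 0.08 1;0 0 0 0.003 0.003 0.1 1;0 0 0 0.003 0.003 0.11 1'|egrep 'tcp|force';python3 -m jog '0 0 0 0 0 0.02 1;0 0 0 0 0 0.04 1;0 0 0 0 0 0.05 1;0 0 0 0 0 0.05 1'|egrep 'tcp|force'
```

```text
tcp_pos: [0.5055, 0.1401, 0.0704]
contact_force: [0.2, 0.0, -0.6]
tcp_pos: [0.5055, 0.14, 0.0555]
contact_force: [-0.3, 0.4, -0.9]
```

```bash
python3 -m jog '0 0 0 0 0 0.02 1;0 0 0 0 0 0.04 1;0 0 0 0 0 0.054 1;0 0 0 0 0 0.054 1'|egrep 'tcp|force';python3 -m jog '0 0 0 0 0 0 0.55;0 0 0 0 0 0 0.55;0 0 0 0 0 0 0.55;0 0 0 0 0 -0.02 0.55;0 0 0 0 0 -0.1 0.55'|egrep 'tcp|force|open';python3 -m jog '0 0 0 0 0 -0.15 0.67;0 0 0 0 0 -0.27 0.67;0 0 0 0 0 -0.27 0.67'|egrep 'tcp';python3 -c "
from h import *
p=get_image('wrist')
for l in ('yellow_slide_1','blue_slide_1'):
  for d in search_frame(l,p): print(l,np.round(d['extent']),round(d['score'],2),ray(p,d['extent'][:2],.07)[0][:2])
go([.5595,.178,.15],-.037)"
```

```text
tcp_pos: [0.5051, 0.1401, 0.0394]
contact_force: [-3.6, -0.2, 2.0]
tcp_pos: [0.5047, 0.1398, 0.0693]
contact_force: [0.2, -0.1, 0.5]
opening: 0.0409
tcp_pos: [0.5078, 0.1406, 0.1538]
yellow_slide_1 [379. 159.  23.  80.] 0.9 [0.55686736 0.17764491]
yellow_slide_1 [510. 162.  45.  82.] 0.89 [0.66443993 0.17126516]
blue_slide_1 [499. 248.  42.  81.] 0.68 [0.66302472 0.09531965]
row -0.0002 0.0001 0.0 0.1336 0.1768 -0.0004 n>=1.1 to [0.56  0.178 0.15 ]
```

```bash
python3 -m jog '0 0 0 0.07 0.09 0 0.67;0 0 0 0.13 0.172 0 0.67;0 0 0 0.13 0.172 0 0.67;0 0 0 0.13 0.172 0 0.67'|egrep 'tcp|open';python3 -c "
from h import *
p=get_image('wrist')
for d in search_frame('yellow_slide_1',p): print(np.round(d['extent']),round(d['score'],2),ray(p,d['extent'][:2],.07)[0][:2],ray(p,[d['extent'][0],d['extent'][1]+d['extent'][3]/2],.083)[0][:2])
print(state()['tcp_pos'])";python3 -m jog '0 0 0 0 0 0.06 0.67;0 0 0 0 0 0.12 0.67;0 0 0 0 0 0.17 0.67;0 0 0 0 0 0.2 0.67;0 0 0 0 0 0.2 0.67'|egrep 'tcp|force'
```

```text
tcp_pos: [0.5571, 0.1766, 0.1492]
opening: 0.0304
[323. 202.  11.  85.] 0.91 [0.55885333 0.1800952 ] [0.55767044 0.14747542]
[452. 204.  38.  86.] 0.58 [0.66566633 0.17468178] [0.66322417 0.14153876]
[0.55738899 0.17650806 0.1499481 ]
tcp_pos: [0.5581, 0.177, 0.0897]
contact_force: [0.2, 0.3, -0.6]
```

```bash
python3 -m jog '0 0 0 0 0.003 0.06 0.67;0 0 0 0 0.003 0.12 0.67;0 0 0 0 0.003 0.17 0.67;0 0 0 0 0.003 0.17 0.67'|egrep 'tcp|force';python3 -m jog '0 0 0 0 0 0 1;0 0 0 0 0 0 1;0 0 0 0 0 0 1;0 0 0 0 0 0 1' 25|egrep 'tcp|force|open';python3 -m jog '0 0 0 0 0 -0.03 1;0 0 0 0 0 -0.08 1;0 0 0 0 0 -0.16 1;0 0 0 0 0 -0.3 1;0 0 0 0 0 -0.43 1'|egrep 'tcp|force|open';python3 -c "
from h import *
p=get_image('wrist')
for d in search_frame('yellow_slide_1',p): print(np.round(d['extent']),round(d['score'],2))
go([.490,-.245,.17],-.16)"
```

```text
tcp_pos: [0.5583, 0.1767, 0.0379]
contact_force: [0.7, -0.6, 0.9]
tcp_pos: [0.5589, 0.1773, 0.04]
contact_force: [-4.9, 0.4, 6.4]
opening: 0.0078
tcp_pos: [0.5605, 0.1772, 0.1713]
contact_force: [0.2, -0.2, -0.1]
opening: 0.008
[324. 256.  14. 147.] 0.85
[436. 199.  30.  77.] 0.59
row 0.0015 -0.0006 0.0196 -1.4184 -0.1921 0.009 n>=6.9 to [ 0.49  -0.245  0.17 ]
```

```bash
python3 -m jog '0 0 0.004 -0.2 -0.027 0 1;0 0 0.008 -0.4 -0.054 0 1;0 0 0.012 -0.6 -0.08 0 1;0 0 0.0196 -0.8 -0.11 0 1;0 0 0.0196 -1 -0.135 0 1'|grep tcp;python3 -c "
from h import *
go([.491,-.245,.16],-.16)"
```

```text
tcp_pos: [0.5077, -0.1232, 0.1689]
row 0.0002 0.0001 -0.0001 -0.4097 0.0097 0.0299 n>=2.0 to [ 0.491 -0.245  0.16 ]
```

```bash
python3 -m jog '0 0 0 -0.2 0.01 0 1;0 0 0 -0.405 0.0165 0.1 1;0 0 0 -0.405 0.0165 0.2 1;0 0 0 -0.405 0.0165 0.28 1;0 0 0 -0.405 0.0165 0.28 1'|egrep 'tcp|force';python3 -c "
from h import *
p=get_image('wrist');s=state();print(s['tcp_pos'])
i=p['pixels'].astype(int)
from_y=[(x,tuple(i[y,x])) for y in (200,) for x in range(0,1)]
for y in (170,190,210,230): print(y,[ (x,i[y,x].tolist()) for x in range(250,400,6)][:0], ''.join('R' if i[y,x,0]>1.8*max(i[y,x,1],1) and i[y,x,0]>150 else 'r' if i[y,x,0]>1.8*max(i[y,x,1],1) else 'y' if i[y,x,0]>1.5*max(i[y,x,2],1) else '.' for x in range(200,460,3)))
import math
c=np.array([.532,-.288]);ps=-.16
T=lambda x,y,z:[c[0]+x*math.cos(ps)-y*math.sin(ps),c[1]+x*math.sin(ps)+y*math.cos(ps),z]
for x in (-.062,-.058,-.036,-.032): print(x,proj(p,[T(x,.074,.04),T(x,0.02,.04)]).round())"
```

```text
tcp_pos: [0.4922, -0.2417, 0.0831]
contact_force: [-0.2, 0.5, -0.5]
[ 0.49322014 -0.24188575  0.08441366]
170 [] ..................................RRRRRRRRRRRRRRRRRRRRRRRRRRRRRRRRRRRRRRRRRRRRRRRRRRRRR
190 [] ..................................RRRRRyyyyRRRRRRRRRRRRRRRRRRRRRyy..yRRRRRRRRRRRRRRRRRR
210 [] ..................................RRRRyyyyyyRRRRRRRRRRRRRRRR...yyyyyyyyyyyyyRRRRRRRRRRR
230 [] ..................................RRRRyyyyyyRRRRRRRRRRRRRRRRRRRyyyyyyyyyyyyyyyyyRRRRRRR
-0.062 [[299. 174.]
 [301. 245.]]
-0.058 [[305. 174.]
 [306. 245.]]
-0.036 [[336. 174.]
 [335. 245.]]
-0.032 [[342. 174.]
 [341. 245.]]
```

```bash
python3 -m jog '0 0 0 0 -0.003 0.04 1;0 0 0 0 -0.003 0.08 1;0 0 0 0 -0.003 0.12 1;0 0 0 0 -0.003 0.16 1;0 0 0 0 -0.003 0.16 1'|egrep 'tcp|force';python3 -m jog '0 0 0 0 0 0 0.75;0 0 0 0 0 0 0.75;0 0 0 0 0 0 0.75;0 0 0 0 0 -0.15 0.67;0 0 0 0 0 -0.4 0.67'|egrep 'tcp|force|open';python3 -c "
from h import *
for n in ('wrist','scene'):
  p=get_image(n)
  for d in search_frame('yellow_slide_1',p)[:4]: print(n,np.round(d['extent']),round(d['score'],2),ray(p,d['extent'][:2],.07)[0][:2].round(3))
go([.665,.0935,.16],-.037)"
```

```text
tcp_pos: [0.4924, -0.2416, 0.0356]
contact_force: [-0.1, 0.9, -0.4]
tcp_pos: [0.4914, -0.2412, 0.144]
contact_force: [1.0, 0.1, -0.5]
opening: 0.0299
wrist [324. 205.  12.  86.] 0.65 [ 0.494 -0.239]
wrist [378. 230. 143. 165.] 0.23 [ 0.535 -0.267]
scene [248. 275.  30.  31.] 0.89 [ 0.5   -0.247]
scene [404. 219.  18.  18.] 0.54 [0.675 0.164]
row 0.0005 0.0002 -0.0196 1.1956 0.3864 -0.0486 n>=6.0 to [0.665 0.094 0.16 ]
```

```bash
python3 -m jog '0 0 -0.004 0.19 0.06 -0.05 0.67;0 0 -0.008 0.38 0.12 -0.05 0.67;0 0 -0.012 0.57 0.18 -0.05 0.67;0 0 -0.0196 0.76 0.25 -0.05 0.67;0 0 -0.0196 0.95 0.31 -0.05 0.67'|grep tcp;python3 -m jog '0 0 0 0.1 0.04 0 0.67;0 0 0 0.24 0.07 0 0.67;0 0 0 0.24 0.07 0 0.67;0 0 0 0.24 0.07 0 0.67'|grep tcp;python3 -c "
from h import *
p=get_image('wrist')
for d in search_frame('blue_slide_1',p): print(np.round(d['extent']),round(d['score'],2),ray(p,d['extent'][:2],.07)[0][:2])
go([.6645,.0935,.09],-.037)"
```

```text
tcp_pos: [0.6296, 0.0266, 0.157]
tcp_pos: [0.6524, 0.0955, 0.1574]
[210. 203.  30.  83.] 0.92 [0.55695232 0.0993239 ]
[336. 205.  17.  79.] 0.67 [0.66453866 0.09440448]
row -0.0002 0.0001 -0.0001 -0.0029 0.0396 0.2274 n>=1.1 to [0.664 0.094 0.09 ]
```

```bash
python3 -m jog '0 0 0 -0.003 0.04 0 0.67;0 0 0 -0.003 0.04 0.1 0.67;0 0 0 -0.003 0.04 0.2 0.67;0 0 0 -0.003 0.04 0.23 0.67;0 0 0 -0.003 0.04 0.23 0.67'|egrep 'tcp|force';python3 -m jog '0 0 0 0 0 0.06 0.67;0 0 0 0 0 0.12 0.67;0 0 0 0 0 0.17 0.67;0 0 0 0 0 0.17 0.67'|egrep 'tcp|force';python3 -m jog '0 0 0 0 0 0 1;0 0 0 0 0 0 1;0 0 0 0 0 0 1;0 0 0 0 0 0 1' 25|egrep 'tcp|force|open';python3 -m jog '0 0 0 0 0 -0.03 1;0 0 0 0 0 -0.08 1;0 0 0 0 0 -0.16 1;0 0 0 0 0 -0.3 1;0 0 0 0 0 -0.43 1'|egrep 'tcp|force|open';python3 -c "
from h import *
go([.482,-.314,.17],-.16)"
```

```text
tcp_pos: [0.6657, 0.0941, 0.09]
contact_force: [1.2, -1.1, 0.5]
tcp_pos: [0.6642, 0.0945, 0.0372]
contact_force: [0.1, 0.5, -1.0]
tcp_pos: [0.6644, 0.0947, 0.0395]
contact_force: [-5.7, 1.0, 5.9]
opening: 0.0079
tcp_pos: [0.6668, 0.0947, 0.1711]
contact_force: [0.0, 0.1, -0.1]
opening: 0.008
row 0.0005 -0.0001 0.0196 -1.3839 -0.5655 0.0013 n>=7.2 to [ 0.482 -0.314  0.17 ]
```

```bash
python3 -m jog '0 0 0.004 -0.19 -0.07 0 1;0 0 0.008 -0.38 -0.14 0 1;0 0 0.012 -0.57 -0.22 0 1;0 0 0.0196 -0.76 -0.3 0 1;0 0 0.0196 -0.95 -0.38 0 1'|grep tcp;python3 -c "
from h import *
go([.482,-.315,.09],-.16)"
```

```text
tcp_pos: [0.5415, -0.1883, 0.17]
row 0.0006 0.0002 -0.0001 -0.4485 -0.1293 0.2666 n>=2.6 to [ 0.482 -0.315  0.09 ]
```

```bash
python3 -m jog '0 0 0 -0.2 -0.06 0 1;0 0 0 -0.4 -0.12 0 1;0 0 0 -0.4485 -0.1293 0.05 1;0 0 0 -0.4485 -0.1293 0.15 1;0 0 0 -0.4485 -0.1293 0.26 1'|egrep 'tcp|force';python3 -m jog '0 0 0 0 0 0.02 1;0 0 0 0 0 0.02 1'|egrep 'tcp|force'; python3 -c "
from h import *
p=get_image('wrist');s=state();t=s['tcp_pos'];i=p['pixels'].astype(int)
for y in (170,190,210,230): print(y,''.join('R' if i[y,x,0]>1.8*max(i[y,x,1],1) and i[y,x,0]>150 else 'r' if i[y,x,0]>1.8*max(i[y,x,1],1) else 'b' if i[y,x,2]>1.5*i[y,x,0] else '.' for x in range(200,460,3)))
c=np.array([.532,-.288]);ps=-.16;d=t[:2]-c;print(t,d@[np.cos(ps),np.sin(ps)],d@[-np.sin(ps),np.cos(ps)],s['opening'])"
```

```text
tcp_pos: [0.4826, -0.3132, 0.0903]
contact_force: [0.7, -0.8, -1.4]
tcp_pos: [0.4821, -0.3125, 0.0847]
contact_force: [-0.1, 0.1, 0.9]
170 .................................RRRRR.....RRRRRRRRRRRRRRRRRRRRRRRRRRRRRRRRRRRRRRRRRRRR
190 ..................................RRRRRbbbbRRRRRRRRRRRRRRRRRRRRRRRRRRRRRRRRRRRRRRRRRRRR
210 ..................................RRRRRbbbb.RRRRRRRRRRRRRRRRR.............RRRRRRRRRRRRR
230 ..................................RRRRbbbbbbRRRRRRRRRRRRRRRRRR.....bbbbbbbbbbRRRRRRRRRR
[ 0.48240741 -0.31279031  0.08523798] -0.04500961350082319 -0.03237466943993422 0.007938762154697142
```

```bash
python3 -m jog '0 0 0 -0.007 -0.003 0.04 1;0 0 0 -0.007 -0.003 0.08 1;0 0 0 -0.007 -0.003 0.12 1;0 0 0 -0.007 -0.003 0.165 1;0 0 0 -0.007 -0.003 0.165 1'|egrep 'tcp|force';python3 -m jog '0 0 0 0 0 0 0.75;0 0 0 0 0 0 0.75;0 0 0 0 0 0 0.75;0 0 0 0 0 -0.15 0.67;0 0 0 0 0 -0.5 0.67'|egrep 'tcp|force|open';python3 -m jog '0 0 0 0.3 0 -0.2 1;0 0 0 0.6 0 -0.4 1;0 0 0 0.9 0 -0.5 1'|grep tcp;python3 -c "
from h import *
p=get_image('wrist')
q=get_image('scene');t=get_image('top')
a=cv2.resize(q['pixels'][150:360,195:435],(457,400),interpolation=2);b=cv2.resize(t['pixels'][130:250,225:325],(333,400),interpolation=2)
cv2.imwrite('pics/fin.png',np.hstack([a,b])[:,:,::-1])
go([.59,.1,.4],1.535)"
```

```text
tcp_pos: [0.4797, -0.3144, 0.0334]
contact_force: [-0.0, -0.8, -1.1]
tcp_pos: [0.479, -0.3138, 0.1419]
contact_force: [1.0, 0.2, 0.9]
opening: 0.0301
tcp_pos: [0.506, -0.1552, 0.2406]
row 0.0005 -0.0004 0.2308 0.8813 0.1436 -0.5313 n>=7.8 to [0.59 0.1  0.4 ]
```

View pics/fin.png

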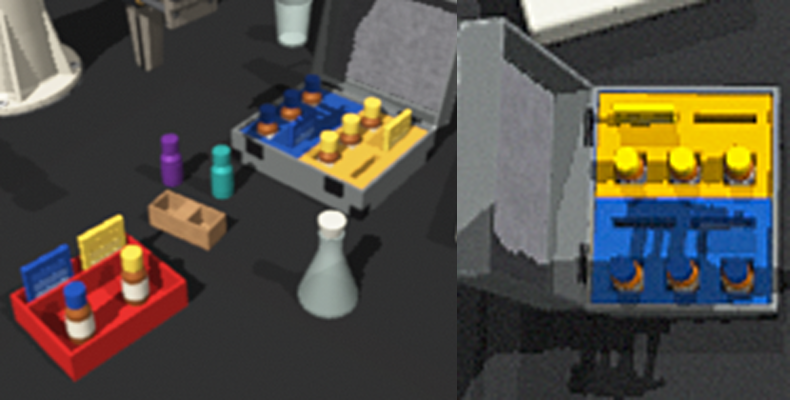

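```bash
python3 -c "
from h import *
for n in ('scene','top'):
  im=get_image(n);print(n,[(d['point'],round(d['score'],2)) for d in pinpoint('lid_bar',im)[:2]])
  for t in (1.8,1.9,1.95,2.0): print(t,proj(im,[.586,.2315-.178*np.cos(t)+.087*np.sin(t),.05+.178*np.sin(t)+.087*np.cos(t)]).round(1))
go([.588,.42,.36],-.037)"
```

```text
scene [([416.6, 139.1], 0.84)]
1.8 [[413.7 141.2]]
1.9 [[415.6 143.6]]
1.95 [[416.4 145. ]]
2.0 [[417.2 146.6]]
top [([211.1, 176.6], 0.89)]
1.8 [[213.8 176.7]]
1.9 [[210.1 178.1]]
1.95 [[208.5 178.9]]
2.0 [[207.1 179.6]]
row -0.0002 0.0 -0.0197 1.9436 -0.0356 -0.4074 n>=9.5 to [0.588 0.42  0.36 ]
```

```bash
python3 -m jog '0 0 -0.01 0.1 0 -0.12 1;0 0 -0.0197 0.3 0 -0.24 1;0 0 -0.0197 0.5 -0.01 -0.36 1;0 0 -0.0197 0.7 -0.015 -0.407 1;0 0 -0.0197 0.9 -0.02 -0.407 1'|grep tcp;python3 -m jog '0 0 0 0.2 0 0 1;0 0 0 0.4 0 0 1;0 0 0 0.6 0 0 1;0 0 0 0.8 0 0 1;0 0 0 0.95 0 0 1'|grep tcp;python3 -m jog '0 0 0 0 0 0 1;0 0 0 0 0 0 1'|grep tcp;python3 -c "
from h import *
go([.588,.42,.135],-.037)"
```

```text
tcp_pos: [0.5422, 0.1009, 0.361]
tcp_pos: [0.5523, 0.3864, 0.3586]
tcp_pos: [0.5521, 0.3839, 0.3591]
row -0.0002 0.0003 -0.0001 0.1259 0.116 0.7467 n>=3.7 to [0.588 0.42  0.135]
```

Shift sideways at height, then descend behind the bar.

```bash
python3 -m jog '0 0 0 0.126 0.116 0 1;0 0 0 0.126 0.116 0.2 1;0 0 0 0.126 0.116 0.4 1;0 0 0 0.126 0.116 0.6 1;0 0 0 0.126 0.116 0.747 1'|egrep 'tcp|force';python3 -m jog '0 0 0 0 0 0 1;0 0 0 -0.05 0 -0.01 1;0 0 0 -0.1 0 -0.03 1;0 0 0 -0.15 0 -0.05 1;0 0 0 -0.2 0 -0.07 1'|egrep 'tcp|force'
```

```text
tcp_pos: [0.5876, 0.4189, 0.1335]
contact_force: [0.3, -0.6, 0.7]
tcp_pos: [0.5876, 0.3646, 0.1616]
contact_force: [0.6, 11.5, 9.1]
```

```bash
python3 -m jog '0 0 0 -0.08 0 -0.04 1;0 0 0 -0.16 0 -0.07 1;0 0 0 -0.24 0 -0.09 1;0 0 0 -0.32 0 -0.1 1;0 0 0 -0.4 0 -0.11 1'|egrep 'tcp|force';python3 -m jog '0 0 0 -0.07 0 0 1;0 0 0 -0.14 0 0.01 1;0 0 0 -0.21 0 0.03 1;0 0 0 -0.28 0 0.05 1'|egrep 'tcp|force';python3 -c "
from h import *
for n in ('scene',):
  im=get_image(n);print(n,[(d['point'],round(d['score'],2)) for d in pinpoint('lid_bar',im)[:2]])
  for t in (.5,.6,.7,.8,.9,1.1): print(t,proj(im,[.583,.2315-.178*np.cos(t)+.087*np.sin(t),.05+.178*np.sin(t)+.087*np.cos(t)]).round(1))"
```

```text
tcp_pos: [0.5809, 0.2401, 0.1901]
contact_force: [1.9, 2.4, -1.9]
tcp_pos: [0.5779, 0.1567, 0.1743]
contact_force: [0.7, 2.1, -2.1]
scene [([373.3, 157.8], 0.72)]
0.5 [[368.3 169.5]]
0.6 [[372.  163.3]]
0.7 [[375.9 157.7]]
0.8 [[379.8 152.7]]
0.9 [[383.8 148.3]]
1.1 [[391.5 141.7]]
```

```bash
python3 -m jog '0 0 0 0.05 0 0 1;0 0 0 0.05 0 -0.1 1;0 0 0 0.05 0 -0.22 1;0 0 0 -0.05 0 -0.22 1;0 0 0 -0.06 0 -0.22 1'|egrep 'tcp|force';python3 -c "
from h import *
go([.578,.137,.235],-.037)"
```

```text
tcp_pos: [0.5779, 0.1406, 0.2419]
contact_force: [0.1, 1.0, -1.2]
row 0.0002 -0.0 0.0001 -0.0119 0.0007 0.023 n>=0.1 to [0.578 0.137 0.235]
```

```bash
python3 -m jog '0 0 0 -0.04 0 0.07 1;0 0 0 -0.06 0 0.13 1;0 0 0 -0.08 0 0.16 1;0 0 0 -0.115 0 0.19 1;0 0 0 -0.15 0 0.217 1'|egrep 'tcp|force';python3 -m jog '0 0 0 -0.03 0 0.036 1;0 0 0 -0.066 0 0.073 1;0 0 0 -0.085 0 0.1 1;0 0 0 -0.103 0 0.128 1;0 0 0 -0.12 0 0.158 1'|egrep 'tcp|force'
```

```text
tcp_pos: [0.5761, 0.0947, 0.1757]
contact_force: [-0.3, 1.4, 1.5]
tcp_pos: [0.5748, 0.0589, 0.1282]
contact_force: [0.7, -1.3, 1.6]
```

```bash
python3 -m jog '0 0 0 -0.008 0 0.012 1;0 0 0 -0.015 0 0.024 1;0 0 0 -0.015 0 0.03 1;0 0 0 -0.015 0 0.03 1'|egrep 'tcp|force';python3 -c "
from h import *
im=get_image('scene');print([(d['point'],round(d['score'],2)) for d in pinpoint('lid_bar',im)[:2]])
for t in (0,.1,.2,.3,.4,.5,.6): print(t,proj(im,[.579,.2315-.178*np.cos(t)+.087*np.sin(t),.05+.178*np.sin(t)+.087*np.cos(t)]).round(1))"
```

```text
tcp_pos: [0.5744, 0.0548, 0.1196]
contact_force: [0.1, -1.1, -0.9]
[([361.0, 184.4], 0.93)]
0 [[352.2 204.3]]
0.1 [[354.5 197. ]]
0.2 [[357.2 189.6]]
0.3 [[360.2 182.5]]
0.4 [[363.4 175.6]]
0.5 [[367. 169.]]
0.6 [[370.7 162.9]]
```

```bash
python3 -m jog '0 0 0 -0.02 0 -0.1 1;0 0 0 -0.02 0 -0.25 1;0 0 0 0.06 0 -0.27 1;0 0 0 0.116 0 -0.25 1;0 0 0 0.116 0 -0.2 1'|egrep 'tcp|force';python3 -m jog '0 0 0 0 0 0 1'|egrep 'tcp|force'
```

```text
tcp_pos: [0.5756, 0.0905, 0.1787]
contact_force: [-0.7, 0.4, -1.1]
tcp_pos: [0.5738, 0.089, 0.1769]
contact_force: [-0.5, 0.1, -0.3]
```

```bash
python3 -m jog '0 0 0 0 0 0.02 1;0 0 0 -0.01 0 0.05 1;0 0 0 -0.022 0 0.08 1'|egrep 'tcp|force';python3 -m jog '0 0 0 -0.015 0 0.02 1;0 0 0 -0.03 0 0.045 1;0 0 0 -0.042 0 0.07 1'|egrep 'tcp|force'
```

```text
tcp_pos: [0.5756, 0.0821, 0.1552]
contact_force: [0.1, -1.9, 2.5]
tcp_pos: [0.575, 0.0698, 0.1343]
contact_force: [-0.2, -0.8, 1.5]
```

```bash
python3 -m jog '0 0 0 -0.012 0 0.02 1;0 0 0 -0.025 0 0.035 1;0 0 0 -0.036 0 0.052 1;0 0 0 -0.036 0 0.052 1'|egrep 'tcp|force';python3 -c "
from h import *
im=get_image('scene');print([(d['point'],round(d['score'],2)) for d in pinpoint('lid_bar',im)[:2]],state()['t'])"
```

```text
tcp_pos: [0.5748, 0.0607, 0.1207]
contact_force: [-6.0, 5.4, 16.2]
[([351.0, 200.1], 0.59)] 71.9
```

```bash
python3 -m jog '0 0 0 -0.01 0 0.004 1;0 0 0 -0.015 0 0.01 1;0 0 0 -0.015 0 0.01 1;0 0 0 -0.015 0 0.01 1'|egrep 'tcp|force';python3 -m jog '0 0 0 0 0 -0.1 1;0 0 0 0 0 -0.3 1;0 0 0 -0.2 0 -0.5 1;0 0 0 -0.4 0 -0.5 1;0 0 0 -0.6 0 -0.5 1';python3 -m jog '0 0 0 -0.2 0 0 1;0 0 0 -0.4 0 0 1;0 0 0 -0.6 0 0 1;0 0 0 -0.6 0 0 1'|egrep 'tcp|force';python3 -c "
from h import *
im=get_image('scene');t=get_image('top');print([(d['point'],round(d['score'],2)) for d in pinpoint('lid_bar',im)[:2]],[(d['point'],round(d['score'],2)) for d in pinpoint('lid_bar',t)[:2]],state()['t'])
save(im,'endclose',(200,120,480,320))
a=cv2.imread('pics/scene0.png')[:,:,::-1].astype(int);d=np.abs(a-im['pixels'].astype(int)).sum(2);print('diff lid region vs start',(d[160:215,325:440]>90).mean(), (d[205:260,310:420]>90).mean())
i=im['pixels'].astype(int)[180:270,320:440]
print('yellow/blue px in seam',((i[...,0]>1.6*i[...,2])&(i[...,0]>90)).sum(),((i[...,2]>1.6*i[...,0])&(i[...,2]>60)).sum())
for l in ('yellow_bottle_1','blue_bottle_1','yellow_slide_1','blue_slide_1','flask','beaker'):
  for d in search_frame(l,im)[:4]: print(l,round(d['score'],2),np.round(d['extent']))
"
```

```text
tcp_pos: [0.5754, 0.0595, 0.1203]
contact_force: [-13.2, 20.8, 37.9]
t: 73.03
tcp_pos: [0.569, -0.1143, 0.2672]
ee_rot: [0.719, 0.695, 0.001, 0.001]
contact_force: [1.8, 0.0, -0.0]
opening: 0.0007
tcp_pos: [0.5611, -0.2964, 0.265]
contact_force: [-0.1, 0.1, -0.4]
[([353.3, 200.7], 0.77)] [([317.1, 183.3], 0.86)] 73.725
diff lid region vs start 0.16537549407114624 0.22776859504132232
yellow/blue px in seam 0 0
yellow_bottle_1 0.72 [266. 296.  14.  30.]
yellow_bottle_1 0.48 [372. 214. 109.  76.]
blue_bottle_1 0.85 [239. 314.  12.  34.]
blue_slide_1 0.89 [219. 293.  24.  34.]
flask 0.79 [366. 289.  29.  54.]
beaker 0.74 [349. 163.  20.  31.]
```

```bash
python3 -m jog '0 0 0 0 -0.15 -0.2 1;0 0 0 0.1 -0.35 -0.35 1;0 0 0 0.2 -0.5 -0.35 1;0 0 0 0.3 -0.6 -0.35 1;0 0 0 0.3 -0.6 -0.35 1'|egrep 'tcp';python3 -c "
from h import *
im=get_image('scene');g=cv2.cvtColor(im['pixels'],cv2.COLOR_RGB2GRAY);a=cv2.cvtColor(cv2.imread('pics/scene0.png'),cv2.COLOR_BGR2GRAY)
for n,(x0,y0,x1,y1) in dict(bar=(328,190,385,230),front=(318,215,380,260),label=(360,190,410,220),edge=(320,205,400,262)).items():
  t=cv2.Canny(a,40,120);u=cv2.Canny(g,40,120)
  t=cv2.GaussianBlur(t,(5,5),1);u=cv2.GaussianBlur(u,(5,5),1)
  r=cv2.matchTemplate(u[y0-10:y1+10,x0-10:x1+10],t[y0:y1,x0:x1],cv2.TM_CCOEFF_NORMED);_,v,_,l=cv2.minMaxLoc(r);print(n,round(v,2),l[0]-10,l[1]-10)
for l in ('yellow_bottle_1','blue_bottle_1','yellow_slide_1','blue_slide_1','flask','beaker','lid_bar'):
  for d in search_frame(l,im)[:4]: print(l,round(d['score'],2),np.round(d['extent']))
print([d['point'] for d in pinpoint('lid_bar',im)])
"
```

```text
tcp_pos: [0.3832, -0.1942, 0.3719]
bar 0.99 0 0
front 0.94 0 0
label 1.0 0 0
edge 0.96 0 0
yellow_bottle_1 0.81 [265. 295.  12.  28.]
blue_bottle_1 0.97 [237. 315.  19.  36.]
yellow_slide_1 0.72 [248. 275.  23.  29.]
yellow_slide_1 0.68 [350. 160.  20.  31.]
blue_slide_1 0.92 [219. 294.  26.  33.]
flask 0.84 [366. 287.  30.  51.]
beaker 0.77 [352. 161.  22.  32.]
beaker 0.53 [370. 214. 107.  74.]
lid_bar 0.85 [372. 214. 108.  78.]
[[352.6, 201.3]]
```

The lid matches its starting shut picture with zero shift, all four quarantined pieces show standing in the tray, and the arm is clear.

```bash
python3 -m jog '0 0 0 0 0 0 1;0 0 0 0 0 0 1;0 0 0 0 0 0 1'|egrep 'force|^t'; python3 -c "
from bench import *
print(sign_off())"
```

```text
t: 75.47
tcp_pos: [0.3853, -0.1962, 0.3706]
contact_force: [0.5, 0.1, 0.1]
the job is handed in; nothing more can be done
None
```

The job is finished and handed in at about 75 s of the 210 s limit; `sign_off()` reports no verdict.

**What I did**
- **Quarantine:** I opened the lid to about 1.9 rad. The blue bottle and blue slide went from the yellow block, and the yellow bottle and yellow slide from the blue block, into their bays of the tray.
- **New bottles:** each new bottle is in the freed pocket of its own colour. They went in with almost no force.
- **Lid:** I pushed the lid over by its bar and pressed it down to a hard stop, at about 38 N in z.

**Last checks**
- **Before closing:** the last picture I viewed showed all four wrong pieces standing in the tray, three bottles of the right colour in each block, and the correct slides still in place.
- **After closing:** the case in the scene image matched its starting shut picture with no pixel shift, and no foam showed at the seam. All four tray pieces were still found standing, and the flask and beaker were not touched. I did not measure their distance from the start. The gripper was clear of everything.

**What went wrong or disagreed**
- **Finger height:** touching the shut bar put the fingertips about 21 mm above the reported TCP. The first two attempts to grip the bar therefore failed, and I corrected for the offset after that.
- **Probing force:** finding that offset took a brief push of about 85 N on the shut lid, measured at the wrist. This was with the fingertips and below the 120 N wrist limit.
- **Closing:** the fingers slipped off the bar once, at about 0.27 rad, and I placed them again.
- **Lid angle:** the network's bar point after closing was 2 to 3 pixels off the predicted shut position, about 0.03 rad. I relied on the zero-shift image match and the hard stop instead.

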